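# Put the canister back in its place in the row

## Robot

A 6-joint arm with a two-finger parallel gripper is mounted at the origin on a cart in front of the work surface, level with it; the furniture and walls round the work are solid. World frame = base frame: x ahead of the robot, y to its left, z up, the work surface at z = 0. Lengths are in mm, angles in rad, forces in N, time in s.
With the tool pointing down it reaches from about 350 to 775 mm from the base axis. Payload 7.3 kg.
Tool frame: the origin (TCP) lies midway between the tips of the shut fingers; the grasp point (between the pads) lies 19 mm behind it; x points along the fingers, z is the direction in which the jaws open and shut, and the axes are right-handed (so a half turn about x gives the same grasp; the last joint's range is limited). The gripper opens to 92 mm and grips with 3 to 60 N. Pads are 19 mm wide; open, the fingers measure 130 mm over their backs; the gripper's body (75 mm by 190 mm) begins 47 mm behind the grasp point.
Start: joints at [0.958, 0.342, 1.524, -0, 1.275, -0.146], TCP at [236.256, 468.858, 226.741] pointing down, gripper open.
Joint ranges: [-2.53, 2.53], [-0.77, 2.02], [0.04, 2.7], [-1, 4.14], [0.28, 2.66], [-3.11, 3.11]. Speed limits (rad/s): [2.57, 2.57, 3.14, 3.14, 3.14, 3.14].

## Interface

Orientations are given as [roll, pitch, yaw] about the fixed x, y, z axes, in that order (R = Rz(yaw) Ry(pitch) Rx(roll)).
In Python, from plant import monitor, optics, close_job gives the robot as it stands.
- The arm moves only by the tool send_rows, never from a script. Its argument "commands" is a list that holds one entry, the list of rows, each a list of 5 numbers: the shift along the tool's x, y, z in m, then the turn about the tool's x in degrees, then the finger opening in m, from 0 to 0.0918. A call has 1 to 10 rows; each row shifts and turns the pose as measured when the row begins, along the tool's axes as they then stand; what a row does not reach is not made up. A row lasts 1/12 s, in which the tool goes at most 41.7 mm and 7.16 degrees, less where a joint would pass 70% of its speed; a pose out of reach is approached as far as the arm can. A call with a gripper value outside its range is refused whole. The fingers move at their own pace and stop on an object; the grip force is fixed at half the most. Time passes only in rows, so rows that do not move let the fingers close. It gives the time, the measured TCP pose, the force and the opening at its end, in the units of the state.
- monitor.get_obs(): the state, without advancing time (a new reading comes with each control period).
- optics.capture(name): name is "scene" or "top" or "wrist"; returns a dict with "color" (400x640x3 uint8, blue, green, red), "camera_matrix" (3x3 intrinsics, pixels), "camera_from_world" (4x4, takes a point from world to camera coordinates); the wrist camera has in their place "T_tool_cam" (4x4, takes a point from camera to tool coordinates, whose origin is the TCP and whose axes are the tool frame's). Camera axes: x right, y down, z forward; pixel columns grow to the right and rows downward; lengths in mm; the calibration is good to about 2 mm. A picture is of the moment at which its call begins: read the wrist's pose just before it. There is no depth.
- close_job(): hands the job in, once; it reports no verdict.
The state is a dict: "time": time; "joint_positions": joint angles; "dq": joint speeds; "tau": joint torques, N m; "tool_pos": TCP position; "tcp_rot": TCP orientation; "contact_force": force on the tool from outside, world axes, zero at the start; "moment": the same for the moment, N m; "grip_width": finger opening in mm.
Only numpy, scipy, OpenCV 4.12 (cv2) and the standard library are available. Lean on these libraries where they do the work, as an engineer would, in place of code of your own. Each camera call takes 0.05 s, during which the arm holds its last target.

## Task

One canister of the graded set has been left standing on the cutting board. Put it back in its place in the row on the rack's lower tier, so that the five stand upright in order of height, the shortest at the fixed end: slide the canisters apart to open a gap for it, without taking any out of the row, set it down in the gap, then push the sliding end stop up again so that all five stand close together. Do not tip over a canister or shift the shakers on the tier above.

Things in the scene. Friction and masses are not known exactly. Their poses are not given: they have to be found in the camera images.
- row_mid (a point): middle of the row's floor in the two-tier wooden rack, on the floor's top, 18 mm above the worktop. Rack fixed, its place and yaw vary; axes: z up, +y along the row towards its fixed end, +x to the back. Canisters stand at x 0 between a steel front rail (6 mm thick, centre x -32 mm, its top 18 mm above the floor) and the back panel (face at x +29 mm), so with 4 mm of play each way.
- fixed_end (a point): foot of the inner face of the end cheek that the row starts from (the row's +y end), at floor level on the row's middle line, 144 mm from row_mid; the cheek rises 45 mm above the floor. The shortest canister stands against it. The opposite cheek is 288 mm away and 30 mm high.
- tier_edge (a point): middle of the lower front edge of the rack's upper tier, which overhangs the back of the row: 19 mm behind the row's middle line, 172 mm above the row's floor, 14 mm thick, 312 mm long; shakers stand on it. It leaves no room for an upright gripper over the row: the tool must lean about 30 to 40 degrees, fingers pointing down and to the back (+x), closing along the row on a canister's grip.
- row_stop (a joint): position (m) of the sliding end stop that holds the row at its -y end. The value grows as the stop slides to the rack's -y, away from the fixed end. 0: its plate is 200 mm from the fixed end cheek (exactly four canisters); 0.050: exactly five; 0.074: fully open. It stays where it is left; friction about 2.5 N. Plate 10 mm thick, 72 mm above the floor.
- stop_post (a point): point to grasp on the stop's upright thumb post in front of the rail: post 16 mm across, running from 22 mm below to 22 mm above this point; it lies 60 mm in front of the row's middle line and 66 mm above the worktop, in line with the middle of the stop's plate thickness.
- jar_1_mid (a point): centre, half-way up, of the shortest of the five canisters (86 mm tall with its grip): a white glazed canister, 50 mm across, with a domed turned-wood lid that rises into a slim upright wooden grip 16 mm across and 34 mm tall; z up; foot 43 mm below this point, top as much above. Starts in the row.
- jar_2_mid (a point): centre, half-way up, of the second shortest of the five canisters (98 mm tall with its grip): a white glazed canister, 50 mm across, with a domed turned-wood lid that rises into a slim upright wooden grip 16 mm across and 34 mm tall; z up; foot 49 mm below this point, top as much above. Starts in the row.
- jar_3_mid (a point): centre, half-way up, of the middle one of the five canisters (110 mm tall with its grip): a white glazed canister, 50 mm across, with a domed turned-wood lid that rises into a slim upright wooden grip 16 mm across and 34 mm tall; z up; foot 55 mm below this point, top as much above. At the start one of the second tallest and the middle one stands alone on the cutting board, the other in the row.
- jar_4_mid (a point): centre, half-way up, of the second tallest of the five canisters (122 mm tall with its grip): a white glazed canister, 50 mm across, with a domed turned-wood lid that rises into a slim upright wooden grip 16 mm across and 34 mm tall; z up; foot 61 mm below this point, top as much above. At the start one of the second tallest and the middle one stands alone on the cutting board, the other in the row.
- jar_5_mid (a point): centre, half-way up, of the tallest of the five canisters (134 mm tall with its grip): a white glazed canister, 50 mm across, with a domed turned-wood lid that rises into a slim upright wooden grip 16 mm across and 34 mm tall; z up; foot 67 mm below this point, top as much above. Starts in the row.
- shaker_salt: steel and glass shaker, 44 mm across, 89 mm tall, standing loose on the rack's upper tier; origin at the centre of its foot
- shaker_pepper: a second shaker of the same size beside it on the upper tier; origin at the centre of its foot
- cutting_board: beech paddle board lying on the worktop left of the rack, 18 mm thick; the canister that is out stands on it, so its foot is 18 mm above the worktop; origin under the board, where the square blade and the handle meet roughly
There are look-alikes about, which are no part of the job. What is shaped like the part that bears jar_5_mid but blue or pink is not meant.

How it is judged:
By the outcome, as a careful person would: the job done as asked, in the order asked, and still so for the second after the job is handed in, with the robot touching nothing.
It also fails if it takes over 67 s, if anything falls off the work surface, if the arm or the gripper's body presses on something with over 40 N, if the wrist force passes 120 N, or if a joint passes its speed limit or range.

## Working session

There is one attempt and no reset: what is moved stays moved. The work goes in short steps, Python scripts to look and compute and a tool call to move; the robot and the scene stay as the last step left them, time stands still between calls to the robot, and variables do not carry over. Pictures are saved under pics/ and viewed, and the job is handed in when it is done.

Besides the shell and the picture viewer there is one more tool, called after "Call:" in YAML: its name, and indented under it one key for each argument. send_rows: Moves the arm, as the interface text tells. Its arguments: {"type":"object","properties":{"commands":{"type":"array","items":{"type":"array","items":{"type":"array","items":{"type":"number"}}}}},"required":["commands"]}

```bash
ls; mkdir -p pics
python3 - <<'E'
from plant import monitor, optics
import cv2
print(monitor.get_obs())
for n in ["scene","top","wrist"]:
    c=optics.capture(n); cv2.imwrite(f"pics/{n}0.png",c["color"]); print(n,c["camera_matrix"].tolist()); print((c.get("camera_from_world") if "camera_from_world" in c else c["T_tool_cam"]))
E
```

```text
pics
{'time': 0.0, 'joint_positions': array([ 9.58021160e-01,  3.42747352e-01,  1.52502020e+00,  2.12155842e-05,
        1.27536064e+00, -1.45975428e-01]), 'dq': array([ 0.00099211,  0.00105644, -0.00103407, -0.00027097, -0.00064264,
       -0.00155469]), 'tau': array([-4.98606787e-04, -4.31236053e+01, -2.44220442e+01,  7.19049876e-02,
        5.59838698e-02, -1.03943676e-04]), 'tool_pos': array([235.99865225, 468.523124  , 226.03105479]), 'tcp_rot': array([ 2.98240634,  1.56926066, -2.19678857]), 'contact_force': array([ 0.83747608, -0.17336435,  0.2515539 ]), 'moment': array([ 0.00400036, -0.04972603,  0.02227492]), 'grip_width': 91.78393564601035}
scene [[510.1943180838976, 0.0, 319.8370876856361], [0.0, 510.1943180838976, 201.238294515875], [0.0, 0.0, 1.0]]
[[ 8.24542550e-01 -5.65452201e-01 -1.98340754e-02 -5.07342251e+02]
 [-3.45843909e-01 -4.75946112e-01 -8.08620609e-01  3.16162259e+02]
 [ 4.47796352e-01  6.73601593e-01 -5.87996021e-01  8.94523797e+02]
 [ 0.00000000e+00  0.00000000e+00  0.00000000e+00  1.00000000e+00]]
top [[463.74722639349955, 0.0, 317.7018616445582], [0.0, 463.74722639349955, 195.01507034164098], [0.0, 0.0, 1.0]]
[[ 2.41966632e-02 -9.99695788e-01 -4.78039787e-03 -1.12618717e+01]
 [-9.70925653e-01 -2.23606293e-02 -2.38334593e-01  6.60225725e+02]
 [ 2.38155196e-01  1.04083128e-02 -9.71171339e-01  1.27359630e+03]
 [ 0.00000000e+00  0.00000000e+00  0.00000000e+00  1.00000000e+00]]
wrist [[295.2921896021151, 0.0, 323.03866851325876], [0.0, 295.2921896021151, 197.30933250406335], [0.0, 0.0, 1.0]]
[[ 2.07283021e-03 -2.93782119e-01  9.55870164e-01 -1.57957011e+02]
 [ 1.17273946e-03 -9.55870846e-01 -2.93784871e-01  7.88336347e+01]
 [ 9.99997164e-01  1.72995282e-03 -1.63682808e-03 -7.96576193e-01]
 [ 0.00000000e+00  0.00000000e+00  0.00000000e+00  1.00000000e+00]]
```

View pics/scene0.png

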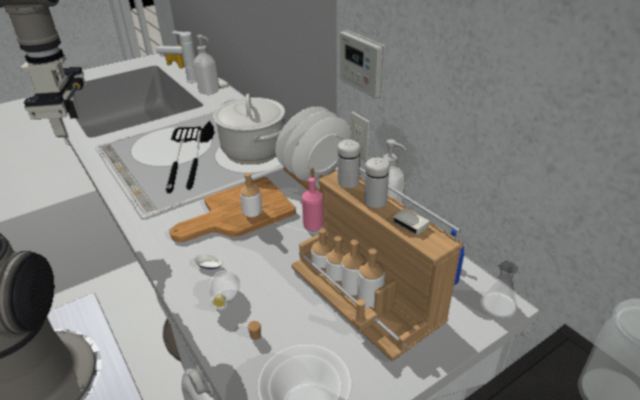

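View pics/top0.png

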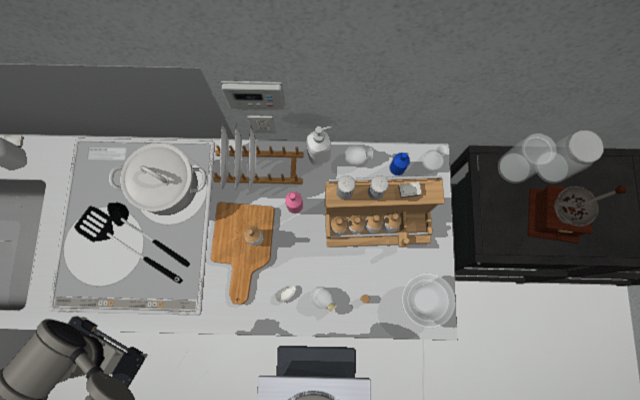

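View pics/wrist0.png

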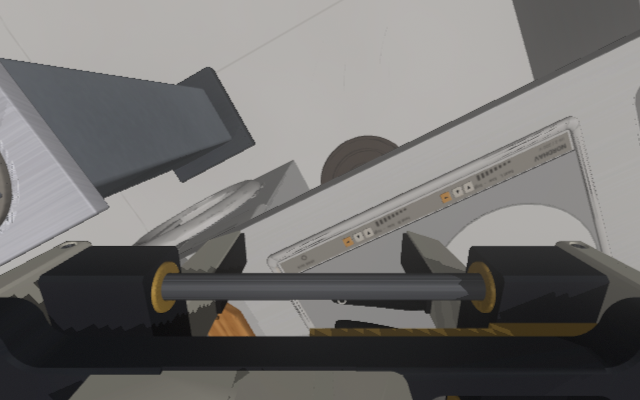

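Run:
```python
import cv2
a=cv2.imread("pics/top0.png")[165:260,310:450]; cv2.imwrite("pics/c1.png",cv2.resize(a,None,fx=5.5,fy=5.5,interpolation=cv2.INTER_CUBIC))
a=cv2.imread("pics/scene0.png")[140:360,220:480]; cv2.imwrite("pics/c2.png",cv2.resize(a,None,fx=2.7,fy=2.7,interpolation=cv2.INTER_CUBIC))
a=cv2.imread("pics/top0.png")[190:310,200:310]
b=cv2.imread("pics/scene0.png")[160:240,200:310]
cv2.imwrite("pics/c3.png",cv2.vconcat([cv2.resize(x,None,fx=3,fy=3,interpolation=cv2.INTER_CUBIC) for x in (a[:110],b)]))
```

```text
(no output)
```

View pics/c1.png

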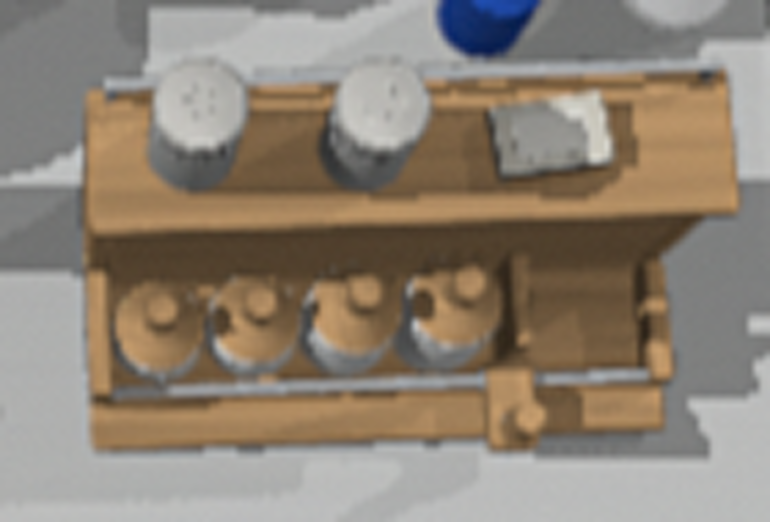

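View pics/c2.png

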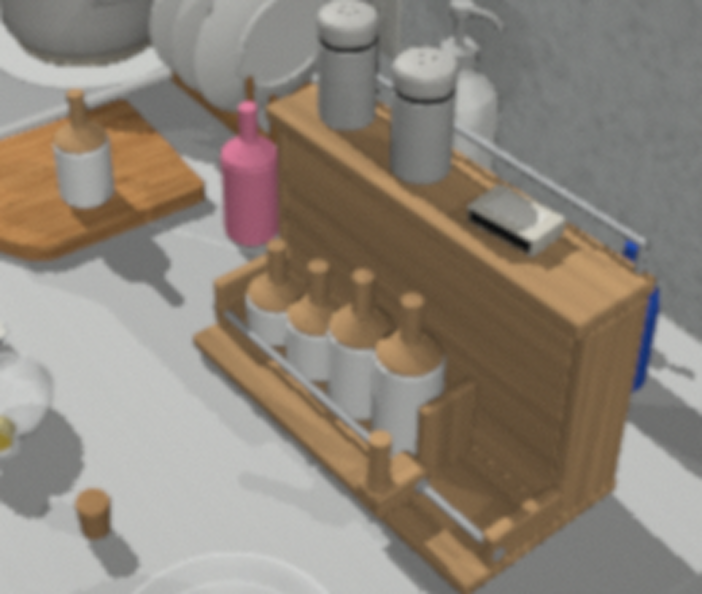

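View pics/c3.png

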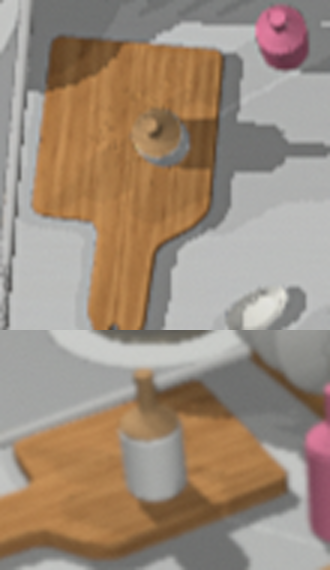

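```bash
cat > h.py <<'E'
import numpy as np,cv2
from plant import monitor, optics
from scipy.spatial.transform import Rotation as R
def cams():
    d={}
    for n in ["scene","top"]:
        c=optics.capture(n); d[n]=c
    return d
def P(c): return c["camera_matrix"]@c["camera_from_world"][:3]
def tri(d,ps,pt):
    X=cv2.triangulatePoints(P(d["scene"]),P(d["top"]),np.array(ps,float).reshape(2,1),np.array(pt,float).reshape(2,1))
    X=(X[:3]/X[3]).ravel()
    e=[np.linalg.norm(proj(d[n],X)-p) for n,p in(("scene",ps),("top",pt))]
    return X,e
def proj(c,X):
    x=P(c)@np.append(X,1); return x[:2]/x[2]
def plane(c,p,z):
    M=c["camera_from_world"]; o=-M[:3,:3].T@M[:3,3]
    r=M[:3,:3].T@np.linalg.inv(c["camera_matrix"])@np.array([p[0],p[1],1.])
    return o+r*(z-o[2])/r[2]
E
python3 - <<'E'
from h import *
np.set_printoptions(precision=1,suppress=True)
d=cams()
T=lambda p:(p[0]/5.5+310-.4,p[1]/5.5+165-.4); S=lambda p:(p[0]/2.7+220-.3,p[1]/2.7+140-.3)
for n,t,s in [("a",(162,303),(277,243)),("b",(262,298),(318,264)),("c",(367,288),(363,274)),("d",(470,279),(412,299)),("post",(530,412),(380,437)),("tierR",(738,213),(585,328))]:
    print(n,*tri(d,S(s),T(t)))
print("board",*tri(d,(144/3+200-.3,43/3+160-.3),(152/3+200-.3,123/3+190-.3)))
print("frontL",plane(d["top"],T((95,450)),0),"frontR",plane(d["top"],T((662,455)),0))
print("tierL",plane(d["top"],T((90,232)),204),"tierR",plane(d["top"],T((738,213)),204))
print("railL",plane(d["top"],T((110,397)),36),"railR",plane(d["top"],T((640,376)),36))
E
```

```text
a [584.2 -58.  102.4] [np.float64(0.027140190511452396), np.float64(0.024025795186050473)]
b [ 585.9 -108.6  115. ] [np.float64(0.11869656048518748), np.float64(0.10213355319476768)]
c [ 587.7 -159.4  139.5] [np.float64(0.25897720413691994), np.float64(0.2166850124286547)]
d [ 591.1 -209.1  150.2] [np.float64(0.16004955973217277), np.float64(0.12967342716252012)]
post [ 534.8 -249.1   86.2] [np.float64(0.06567624220575834), np.float64(0.0503550784073089)]
tierR [ 619.2 -331.9  199.8] [np.float64(1.8102705819922964), np.float64(1.375254750809922)]
board [543.  187.4 126.9] [np.float64(0.0030974679338491287), np.float64(0.003161754499424071)]
frontL [521.1 -26.3   0. ] frontR [ 525.6 -336.4    0. ]
tierL [598.5 -19.5 204. ] tierR [ 615.  -328.7  204. ]
railL [545.  -33.4  36. ] railR [ 563.1 -317.6   36. ]
```

```bash
cat >> h.py <<'E'
def st():
    o=monitor.get_obs(); Rm=R.from_euler("xyz",o["tcp_rot"]).as_matrix()
    return o,Rm
def show():
    np.set_printoptions(precision=3,suppress=True)
    o,Rm=st(); print("t",round(o["time"],2),"p",o["tool_pos"].round(1),"q",o["joint_positions"],"F",o["contact_force"].round(1),"w",round(o["grip_width"],1))
    print("tool x",Rm[:,0],"y",Rm[:,1],"z",Rm[:,2],"lean deg",np.degrees(np.arccos(-Rm[2,0])).round(2))
def rel(dw):
    return st()[1].T@np.asarray(dw,float)
E
python3 - <<'E'
from h import *
show()
for p in [(200,137),(300,137),(440,142)]: print(plane(optics.capture("top"),p,0))
E
```

```text
t 0.25 p [236.1 468.7 226.4] q [ 0.958  0.342  1.525 -0.     1.275 -0.146] F [-0.4  0.   1.6] w 92.0
tool x [-0.    -0.001 -1.   ] y [-0.893  0.45   0.   ] z [ 0.45   0.893 -0.001] lean deg 0.04
[862.177 386.098  -0.   ]
[869.332  66.337   0.   ]
[ 862.41  -379.502    0.   ]
```

Call:
send_rows:
  commands:
    - [[-0.04,0,0,0,0.0918],[-0.04,0,0,0,0.0918],[-0.04,0,0,0,0.0918],[0,0,0,0,0.0918]]

```text
time: 0.73
tool_pos: [235.1, 467.2, 348.2]
tcp_rot: [2.995, 1.561, -2.184]
contact_force: [0.2, 0.4, 0.6]
grip_width: 91.7
```

```bash
python3 -c "
from h import *
show()"
```

```text
t 0.73 p [235.1 467.2 348.2] q [ 0.958  0.281  1.28   0.     1.59  -0.146] F [0.2 0.4 0.6] w 91.7
tool x [-0.005 -0.008 -1.   ] y [-0.893  0.45   0.001] z [ 0.45   0.893 -0.009] lean deg 0.55
```

Call:
send_rows:
  commands:
    - [[-0.041,0,0,0,0.0918],[-0.041,0,0,0,0.0918],[-0.041,0,0,0,0.0918],[-0.041,0,0,0,0.0918],[-0.041,0,0,0,0.0918],[-0.041,0,0,0,0.0918],[-0.041,0,0,0,0.0918],[-0.041,0,0,0,0.0918]]

```text
time: 1.4
tool_pos: [233.7, 463.6, 620.5]
tcp_rot: [2.94, 1.554, -2.239]
contact_force: [1.3, 1.6, 1.1]
grip_width: 91.9
```

```bash
python3 -c "
from h import *
show()"
```

```text
t 1.4 p [233.7 463.6 620.5] q [ 0.956  0.538  0.086  0.002  2.535 -0.147] F [1.3 1.6 1.1] w 91.9
tool x [-0.01  -0.013 -1.   ] y [-0.893  0.45   0.003] z [ 0.45   0.893 -0.017] lean deg 0.97
```

Call:
send_rows:
  commands:
    - [[-0.04,0,0,0,0.0918],[-0.04,0,0,0,0.0918],[-0.04,0,0,0,0.0918]]

```text
time: 1.65
tool_pos: [207.8, 407.2, 662.3]
tcp_rot: [2.626, 1.54, -2.553]
contact_force: [-0.2, -0.7, 0.4]
grip_width: 91.6
```

```bash
python3 -c "
from h import *
show()"
```

```text
t 1.65 p [207.8 407.2 662.3] q [ 0.924  0.476  0.039  0.022  2.656 -0.161] F [-0.2 -0.7  0.4] w 91.6
tool x [-0.026 -0.017 -1.   ] y [-0.893  0.45   0.015] z [ 0.45   0.893 -0.027] lean deg 1.79
```

Call:
send_rows:
  commands:
    - [[-0.04,0,0,0,0.0918],[-0.04,0,0,0,0.0918],[-0.04,0,0,0,0.0918]]

```text
time: 1.9
tool_pos: [193.8, 377.8, 694.2]
tcp_rot: [0.173, 1.524, 1.276]
contact_force: [-0.5, -1.0, 0.9]
grip_width: 92.1
```

```bash
python3 -c "
from h import *
show()"
```

```text
t 1.9 p [193.8 377.8 694.2] q [ 0.903  0.404  0.037  0.037  2.657 -0.168] F [-0.5 -1.   0.9] w 92.1
tool x [ 0.014  0.045 -0.999] y [-0.893  0.45   0.008] z [0.45  0.892 0.046] lean deg 2.67
```

Call:
send_rows:
  commands:
    - [[-0.04,0,0,0,0.0918],[-0.04,0,0,0,0.0918],[-0.04,0,0,0,0.0918],[-0.04,0,0,0,0.0918],[-0.04,0,0,0,0.0918],[-0.04,0,0,0,0.0918]]

```text
time: 2.4
tool_pos: [156.4, 311.5, 754.0]
tcp_rot: [-0.062, 1.367, 1.042]
contact_force: [0.8, -0.7, 0.0]
grip_width: 91.8
```

```bash
python3 -c "
from h import *
show()"
```

```text
t 2.4 p [156.4 311.5 754. ] q [ 0.848  0.246  0.037  0.084  2.657 -0.177] F [ 0.8 -0.7  0. ] w 91.8
tool x [ 0.102  0.175 -0.979] y [-0.892  0.452 -0.012] z [0.44  0.875 0.202] lean deg 11.69
```

```bash
python3 -c "
from h import *
print(rel([260,-180,-160]),rel([0,-260,0]))"
```

```text
[ 151.76720428 -311.24497186  -75.45384813] [ -45.47878416 -117.39079474 -227.48864038]
```

Call:
send_rows:
  commands:
    - [[0.017,-0.0346,-0.0084,0,0.0918],[0.017,-0.0346,-0.0084,0,0.0918],[0.017,-0.0346,-0.0084,0,0.0918],[0.017,-0.0346,-0.0084,0,0.0918],[0.017,-0.0346,-0.0084,0,0.0918],[0.017,-0.0346,-0.0084,0,0.0918],[0.017,-0.0346,-0.0084,0,0.0918],[0.017,-0.0346,-0.0084,0,0.0918],[0.017,-0.0346,-0.0084,0,0.0918]]

```text
time: 3.15
tool_pos: [401.4, 131.2, 617.0]
tcp_rot: [-0.183, 1.312, 0.937]
contact_force: [0.5, 0.4, 0.1]
grip_width: 91.5
```

Call:
send_rows:
  commands:
    - [[-0.0065,-0.0168,-0.0325,0,0.0918],[-0.0065,-0.0168,-0.0325,0,0.0918],[-0.0065,-0.0168,-0.0325,0,0.0918],[-0.0065,-0.0168,-0.0325,0,0.0918],[-0.0065,-0.0168,-0.0325,0,0.0918],[-0.0065,-0.0168,-0.0325,0,0.0918],[-0.0065,-0.0168,-0.0325,0,0.0918],[-0.0065,-0.0168,-0.0325,0,0.0918],[0,0,0,0,0.0918]]

```text
time: 3.9
tool_pos: [400.6, -180.8, 606.3]
tcp_rot: [-0.194, 1.312, 0.923]
contact_force: [1.1, 0.6, -0.8]
grip_width: 91.6
```

```bash
python3 -c "
from h import *
show()
print(rel([0,0,1]))"
```

```text
t 3.9 p [ 400.6 -180.8  606.3] q [-0.789  0.182  0.737  0.327  2.232 -1.705] F [ 1.1  0.6 -0.8] w 91.6
tool x [ 0.155  0.204 -0.967] y [-0.895  0.444 -0.049] z [0.419 0.872 0.251] lean deg 14.83
[-0.967 -0.049  0.251]
```

Call:
send_rows:
  commands:
    - [[-0.039,-0.002,0.01,0,0.0918],[-0.039,-0.002,0.01,0,0.0918],[-0.039,-0.002,0.01,0,0.0918],[-0.039,-0.002,0.01,0,0.0918],[-0.039,-0.002,0.01,0,0.0918],[-0.039,-0.002,0.01,0,0.0918],[-0.039,-0.002,0.01,0,0.0918],[-0.039,-0.002,0.01,0,0.0918]]

```text
time: 4.57
tool_pos: [359.9, -143.5, 737.7]
tcp_rot: [-0.337, 1.233, 0.751]
contact_force: [-0.4, 0.2, 0.4]
grip_width: 91.8
```

```bash
python3 -c "
from h import *
show()
print(rel([0,0,1]))"
```

```text
t 4.57 p [ 359.9 -143.5  737.7] q [-0.867  0.334  0.037  0.79   2.657 -1.23 ] F [-0.4  0.2  0.4] w 91.8
tool x [ 0.242  0.226 -0.944] y [-0.872  0.477 -0.109] z [0.425 0.85  0.312] lean deg 19.33
[-0.944 -0.109  0.312]
```

Call:
send_rows:
  commands:
    - [[-0.038,-0.004,0.012,0,0.0918],[-0.038,-0.004,0.012,0,0.0918],[-0.038,-0.004,0.012,0,0.0918],[-0.038,-0.004,0.012,0,0.0918],[-0.038,-0.004,0.012,0,0.0918],[-0.038,-0.004,0.012,0,0.0918]]

```text
time: 5.07
tool_pos: [296.3, -89.7, 789.8]
tcp_rot: [-0.561, 1.143, 0.522]
contact_force: [-0.3, 0.2, 0.1]
grip_width: 91.9
```

```bash
python3 -c "
from h import *
show()
print(rel([0,0,1]))"
```

```text
t 5.07 p [296.3 -89.7 789.8] q [-1.032  0.191  0.037  1.098  2.657 -1.066] F [-0.3  0.2  0.1] w 91.9
tool x [ 0.359  0.207 -0.91 ] y [-0.842  0.493 -0.22 ] z [0.403 0.845 0.351] lean deg 24.49
[-0.91  -0.22   0.351]
```

```bash
python3 -c "
from h import *
print(rel([-20,-300,-110])/9)"
```

```text
[  3.43427695 -11.86801904 -33.35847665]
```

Call:
send_rows:
  commands:
    - [[0.0034,-0.0119,-0.0334,0,0.0918],[0.0034,-0.0119,-0.0334,0,0.0918],[0.0034,-0.0119,-0.0334,0,0.0918],[0.0034,-0.0119,-0.0334,0,0.0918],[0.0034,-0.0119,-0.0334,0,0.0918],[0.0034,-0.0119,-0.0334,0,0.0918],[0.0034,-0.0119,-0.0334,0,0.0918],[0.0034,-0.0119,-0.0334,0,0.0918],[0.0034,-0.0119,-0.0334,0,0.0918]]

```text
time: 5.82
tool_pos: [267.0, -373.2, 701.2]
tcp_rot: [-0.708, 1.148, 0.392]
contact_force: [0.7, -9.9, 18.0]
grip_width: 91.6
```

```bash
python3 -c "
from h import *
show()
print(rel([0,0,40]))"
```

```text
t 5.82 p [ 267.  -373.2  701.2] q [-1.409  0.453  0.036  0.858  2.585 -1.754] F [ 0.7 -9.9 18. ] w 91.6
tool x [ 0.379  0.157 -0.912] y [-0.838  0.476 -0.267] z [0.392 0.866 0.312] lean deg 24.24
[-36.472 -10.681  12.478]
```

```bash
python3 -c "
from h import *
d=cams();cv2.imwrite('pics/s2.png',cv2.hconcat([cv2.resize(d[n]['color'],(400,250)) for n in d]))
cv2.imwrite('pics/w2.png',optics.capture('wrist')['color'])
show()"
```

```text
t 5.97 p [ 267.3 -376.4  697.8] q [-1.41   0.459  0.04   0.857  2.584 -1.754] F [-0.6 -0.7  0.4] w 91.7
tool x [ 0.378  0.166 -0.911] y [-0.838  0.48  -0.26 ] z [0.394 0.862 0.32 ] lean deg 24.37
```

View pics/s2.png

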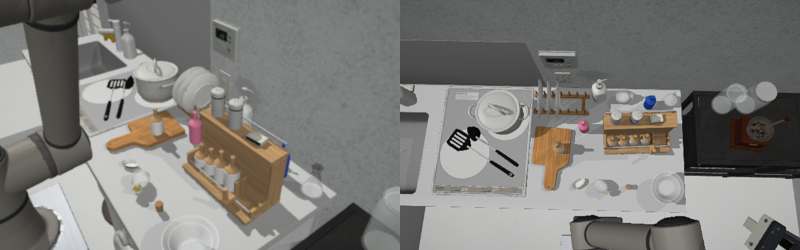

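View pics/w2.png

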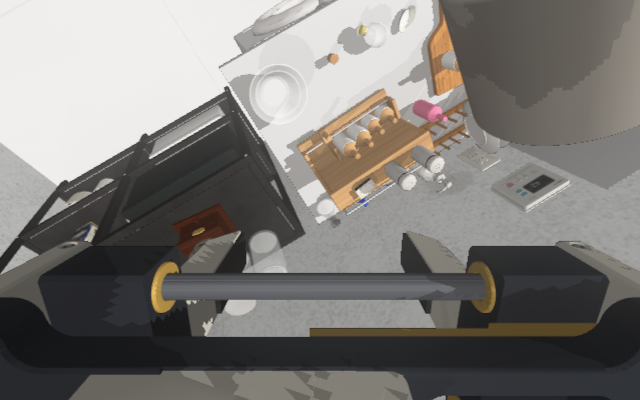

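Call:
send_rows:
  commands:
    - [[-0.027,-0.008,0.01,0,0.0918],[-0.027,-0.008,0.01,0,0.0918],[-0.027,-0.008,0.01,0,0.0918],[-0.027,-0.008,0.01,0,0.0918],[-0.027,-0.008,0.01,0,0.0918],[-0.027,-0.008,0.01,0,0.0918]]

```text
time: 6.47
tool_pos: [246.1, -297.9, 756.2]
tcp_rot: [-0.84, 1.103, 0.253]
contact_force: [-0.5, -0.1, -0.7]
grip_width: 91.7
```

```bash
python3 -c "
from h import *
show()
print(rel([0,0,40]))"
```

```text
t 6.47 p [ 246.1 -297.9  756.2] q [-1.48   0.329  0.036  1.059  2.606 -1.6  ] F [-0.5 -0.1 -0.7] w 91.7
tool x [ 0.437  0.113 -0.892] y [-0.811  0.48  -0.336] z [0.39  0.87  0.301] lean deg 26.82
[-35.696 -13.436  12.052]
```

Call:
send_rows:
  commands:
    - [[-0.03,-0.011,0.01,0,0.0918],[-0.03,-0.011,0.01,0,0.0918],[-0.03,-0.011,0.01,0,0.0918],[-0.03,-0.011,0.01,0,0.0918],[-0.03,-0.011,0.01,0,0.0918],[-0.03,-0.011,0.01,0,0.0918]]

```text
time: 6.97
tool_pos: [223.7, -213.9, 805.9]
tcp_rot: [-1.007, 1.038, 0.093]
contact_force: [0.4, -0.0, -0.2]
grip_width: 91.4
```

```bash
python3 -c "
from h import *
show()
print(rel([0,0,40]))"
```

```text
t 6.97 p [ 223.7 -213.9  805.9] q [-1.631  0.188  0.036  1.343  2.6   -1.448] F [ 0.4 -0.  -0.2] w 91.4
tool x [ 0.506  0.047 -0.861] y [-0.774  0.465 -0.43 ] z [0.38  0.884 0.271] lean deg 30.54
[-34.452 -17.181  10.857]
```

Call:
send_rows:
  commands:
    - [[-0.03,-0.014,0.01,0,0.0918],[-0.03,-0.014,0.01,0,0.0918],[0,0,0,0,0.0918]]

```text
time: 7.22
tool_pos: [220.1, -183.2, 820.1]
tcp_rot: [-1.07, 1.014, 0.036]
contact_force: [0.5, 1.2, 0.4]
grip_width: 91.6
```

```bash
cat >> h.py <<'E'
YAW=0.052
RX=np.array([np.cos(YAW),np.sin(YAW),0]); RY=np.array([-np.sin(YAW),np.cos(YAW),0])
def turn():
    o,Rm=st(); # turn about tool x that makes z closest to RY
    v=Rm.T@RY; print("turn deg",np.degrees(np.arctan2(-v[1],v[2])).round(1), "x.RY",(Rm[:,0]@RY).round(3))
E
python3 -c "
from h import *
show();turn()"
```

```text
t 7.22 p [ 220.1 -183.2  820.1] q [-1.702  0.138  0.036  1.456  2.589 -1.401] F [0.5 1.2 0.4] w 91.6
tool x [ 0.528  0.019 -0.849] y [-0.762  0.453 -0.464] z [0.376 0.891 0.254] lean deg 31.9
turn deg -29.5 x.RY -0.008
```

Call:
send_rows:
  commands:
    - [[0.03,0,0,-5,0.06],[0.04,0,0,-6,0.06],[0.04,0,0,-6,0.06],[0.04,0,0,-6,0.06],[0.04,0,0,-6,0.06]]

```text
time: 7.63
tool_pos: [301.0, -179.4, 720.5]
tcp_rot: [-1.465, 0.987, 0.002]
contact_force: [1.2, -0.3, 2.9]
grip_width: 63.8
```

```bash
cat >> h.py <<'E'
def goto(pw,n=None,step=38.):
    o,Rm=st(); d=np.asarray(pw,float)-o["tool_pos"]; L=np.linalg.norm(d)
    n=n or int(np.ceil(L/step)); print("goto L",L.round(1),"rows",n,"each(m)",(Rm.T@d/n/1000).round(4))
E
python3 -c "
from h import *
show();turn();goto([470,-249,185])"
```

```text
t 7.63 p [ 301.  -179.4  720.5] q [-1.317 -0.145  0.839  0.696  2.157 -2.303] F [ 1.2 -0.3  2.9] w 63.8
tool x [ 0.551  0.001 -0.834] y [-0.83   0.104 -0.548] z [0.086 0.995 0.058] lean deg 33.46
turn deg -8.4 x.RY -0.028
goto L 565.8 rows 15 each(m) [ 0.036  0.01  -0.006]
```

Call:
send_rows:
  commands:
    - [[0.038,0,0,-4,0.06],[0.038,0,0,-4,0.06],[0.036,0.01,-0.006,0,0.06],[0.036,0.01,-0.006,0,0.06],[0.036,0.01,-0.006,0,0.06],[0.036,0.01,-0.006,0,0.06],[0.036,0.01,-0.006,0,0.06]]

```text
time: 8.22
tool_pos: [401.3, -201.3, 476.7]
tcp_rot: [-1.697, 0.987, -0.043]
contact_force: [0.7, -1.9, 0.9]
grip_width: 59.9
```

```bash
python3 -c "
from h import *
show();turn();goto([470,-249,185])"
```

```text
t 8.22 p [ 401.3 -201.3  476.7] q [-0.968 -0.187  1.579  0.464  1.392 -2.623] F [ 0.7 -1.9  0.9] w 59.9
tool x [ 0.551 -0.024 -0.834] y [-0.832 -0.09  -0.547] z [-0.062  0.996 -0.07 ] lean deg 33.48
turn deg 2.7 x.RY -0.052
goto L 303.5 rows 8 each(m) [ 0.035  0.013 -0.004]
```

Call:
send_rows:
  commands:
    - [[0.035,0.013,-0.004,0.5,0.06],[0.035,0.013,-0.004,0.5,0.06],[0.035,0.013,-0.004,0.5,0.06],[0.035,0.013,-0.004,0.5,0.06],[0.035,0.013,-0.004,0.5,0.06],[0.035,0.013,-0.004,0.5,0.06],[0.02,0.008,-0.002,0,0.06]]

```text
time: 8.8
tool_pos: [458.9, -235.4, 235.9]
tcp_rot: [-1.701, 0.984, -0.069]
contact_force: [-1.0, 0.8, -0.5]
grip_width: 59.8
```

```bash
python3 -c "
from h import *
show();turn();goto([470,-249,185])
cv2.imwrite('pics/w3.png',optics.capture('wrist')['color'])"
```

```text
t 8.8 p [ 458.9 -235.4  235.9] q [-0.881  0.087  1.995  0.64   0.738 -2.925] F [-1.   0.8 -0.5] w 59.8
tool x [ 0.552 -0.038 -0.833] y [-0.833 -0.072 -0.549] z [-0.039  0.997 -0.072] lean deg 33.63
turn deg 1.7 x.RY -0.067
goto L 53.8 rows 2 each(m) [ 0.025  0.01  -0.005]
```

View pics/w3.png

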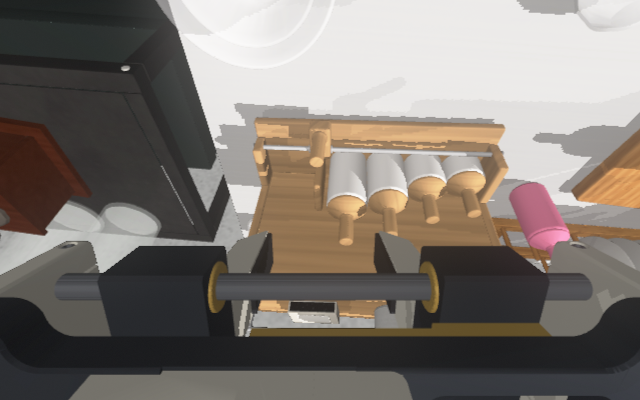

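Call:
send_rows:
  commands:
    - [[0,0,0,5,0.05],[0,0,0,5,0.05],[0,0,0,0,0.05]]

```text
time: 9.1
tool_pos: [458.9, -232.6, 234.6]
tcp_rot: [-1.521, 0.989, -0.061]
contact_force: [-0.1, -0.2, 0.7]
grip_width: 50.7
```

```bash
python3 -c "
from h import *
show();turn();goto([484,-246,152])"
```

```text
t 9.1 p [ 458.9 -232.6  234.6] q [-0.876  0.088  1.996  0.635  0.74  -2.745] F [-0.1 -0.2  0.7] w 50.7
tool x [ 0.549 -0.034 -0.835] y [-0.83   0.101 -0.549] z [0.102 0.994 0.027] lean deg 33.35
turn deg -8.3 x.RY -0.062
goto L 87.3 rows 3 each(m) [ 0.028  0.008 -0.004]
```

Call:
send_rows:
  commands:
    - [[0.028,0.008,-0.004,0,0.05],[0.028,0.008,-0.004,0,0.05],[0.028,0.008,-0.004,0,0.05],[0,0,0,0,0.05]]

```text
time: 9.43
tool_pos: [488.9, -247.9, 159.4]
tcp_rot: [-1.565, 0.975, -0.081]
contact_force: [-1.4, 0.7, -0.1]
grip_width: 50.1
```

```bash
python3 -c "
from h import *
show();turn();goto([545,-249,60])"
```

```text
t 9.43 p [ 488.9 -247.9  159.4] q [-0.842  0.262  2.045  0.849  0.542 -3.004] F [-1.4  0.7 -0.1] w 50.1
tool x [ 0.559 -0.045 -0.828] y [-0.824  0.073 -0.561] z [0.086 0.996 0.003] lean deg 34.15
turn deg -6.7 x.RY -0.074
goto L 114.1 rows 4 each(m) [0.028 0.002 0.001]
```

Call:
send_rows:
  commands:
    - [[0,0,0,7,0.04],[0,0,0,7,0.04],[0,0,0,7,0.04],[0,0,0,7,0.04],[0,0,0,7,0.04],[0,0,0,7,0.04],[0,0,0,7,0.04],[0,0,0,7,0.04],[0,0,0,7,0.04],[0,0,0,7,0.04]]

```text
time: 10.27
tool_pos: [495.0, -248.1, 185.8]
tcp_rot: [-0.35, 0.95, -0.096]
contact_force: [-1.0, 0.3, -0.3]
grip_width: 40.1
```

Call:
send_rows:
  commands:
    - [[0,0,0,7,0.04],[0,0,0,7,0.04],[0,0,0,7,0.04],[0,0,0,7,0.04],[0,0,0,7,0.04],[0,0,0,7,0.04],[0,0,0,7,0.04],[0,0,0,7,0.04],[0,0,0,7,0.04],[0,0,0,7,0.04]]

```text
time: 11.1
tool_pos: [499.4, -248.1, 217.8]
tcp_rot: [0.862, 0.92, -0.12]
contact_force: [0.1, -0.5, 0.7]
grip_width: 40.1
```

```bash
python3 -c "
from h import *
show();turn();goto([545,-249,60])"
```

```text
t 11.1 p [ 499.4 -248.1  217.8] q [-0.832  0.169  1.996  0.777  0.6   -0.421] F [ 0.1 -0.5  0.7] w 40.1
tool x [ 0.602 -0.073 -0.796] y [0.678 0.573 0.46 ] z [ 0.423 -0.816  0.394] lean deg 37.29
turn deg -147.3 x.RY -0.104
goto L 164.3 rows 5 each(m) [ 0.031 -0.009 -0.008]
```

Call:
send_rows:
  commands:
    - [[0,0,0,7,0.04],[0,0,0,7,0.04],[0,0,0,7,0.04],[0,0,0,7,0.04],[0,0,0,0,0.04]]

```text
time: 11.52
tool_pos: [500.9, -247.6, 233.7]
tcp_rot: [1.346, 0.905, -0.132]
contact_force: [0.0, 0.4, 0.2]
grip_width: 40.5
```

```bash
python3 -c "
from h import *
show();turn();goto([490,-243,145])"
```

```text
t 11.52 p [ 500.9 -247.6  233.7] q [-0.83   0.144  1.983  0.759  0.615  0.103] F [0.  0.4 0.2] w 40.5
tool x [ 0.612 -0.081 -0.787] y [0.79  0.12  0.602] z [ 0.045 -0.989  0.138] lean deg 38.13
turn deg -175.5 x.RY -0.113
goto L 89.5 rows 3 each(m) [ 0.021 -0.021 -0.006]
```

Call:
send_rows:
  commands:
    - [[0.021,-0.021,-0.006,0,0.04],[0.021,-0.021,-0.006,0,0.04],[0.021,-0.021,-0.006,0,0.04],[0,0,0,0,0.04]]

```text
time: 11.85
tool_pos: [493.2, -245.5, 156.8]
tcp_rot: [1.301, 0.887, -0.146]
contact_force: [-1.6, 1.4, 0.1]
grip_width: 40.5
```

```bash
python3 -c "
from h import *
show();turn();goto([546,-250,60])"
```

```text
t 11.85 p [ 493.2 -245.5  156.8] q [-0.844  0.262  2.125  1.156  0.46  -0.39 ] F [-1.6  1.4  0.1] w 40.5
tool x [ 0.625 -0.092 -0.775] y [0.778 0.155 0.609] z [ 0.065 -0.984  0.168] lean deg 39.16
turn deg -173.4 x.RY -0.124
goto L 110.4 rows 3 each(m) [ 0.036 -0.006 -0.003]
```

Call:
send_rows:
  commands:
    - [[0.022,-0.004,-0.002,0,0.04],[0.022,-0.004,-0.002,0,0.04],[0.022,-0.004,-0.002,0,0.04],[0,0,0,0,0.04]]

```text
time: 12.18
tool_pos: [531.1, -249.8, 106.7]
tcp_rot: [1.279, 0.871, -0.148]
contact_force: [0.8, 0.6, -0.1]
grip_width: 40.3
```

```bash
python3 -c "
from h import *
show();turn();goto([548,-250,60])
d=cams();cv2.imwrite('pics/s3.png',cv2.resize(d['scene']['color'][140:380,260:500],None,fx=2.4,fy=2.4))
cv2.imwrite('pics/w4.png',cv2.resize(d['top']['color'][165:285,300:460],None,fx=4,fy=4))"
```

```text
t 12.18 p [ 531.1 -249.8  106.7] q [-0.784  0.416  2.104  1.508  0.393 -0.739] F [ 0.8  0.6 -0.1] w 40.3
tool x [ 0.637 -0.095 -0.765] y [0.767 0.177 0.617] z [ 0.077 -0.98   0.185] lean deg 40.09
turn deg -172.1 x.RY -0.128
goto L 49.7 rows 2 each(m) [ 0.023 -0.008 -0.004]
```

View pics/s3.png

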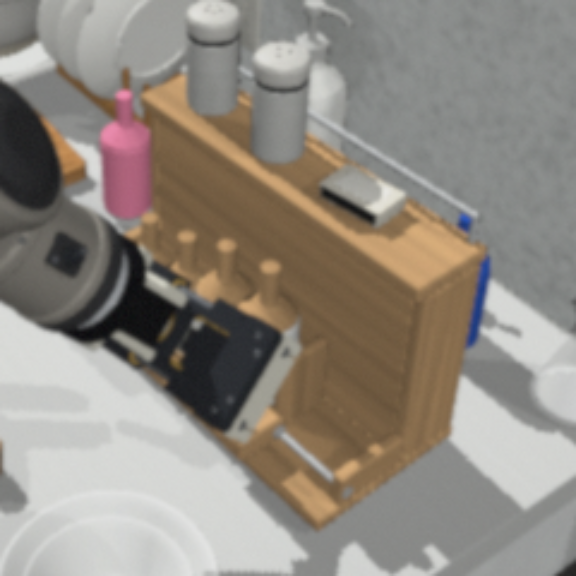

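View pics/w4.png

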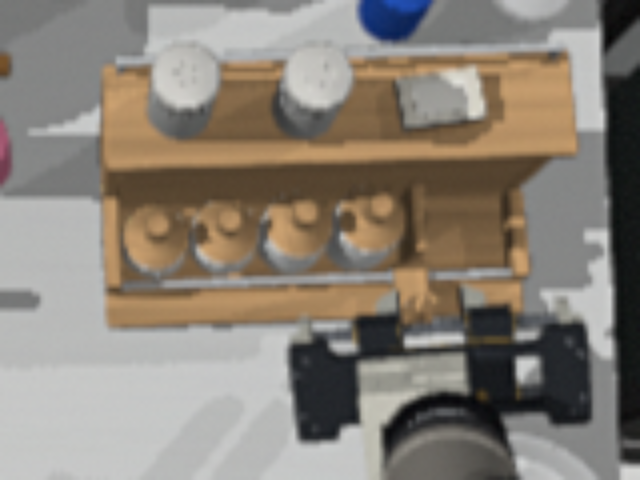

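```bash
python3 -c "
from h import *
goto([546,-244,72],3)"
```

```text
goto L 40.5 rows 3 each(m) [ 0.0125 -0.0034 -0.0039]
```

Call:
send_rows:
  commands:
    - [[0.006,-0.002,-0.007,0,0.04],[0.014,-0.0035,-0.004,0,0.04],[0.014,-0.0035,-0.003,0,0.04],[0.006,-0.003,0,0,0.04]]

```text
time: 12.62
tool_pos: [550.9, -244.8, 81.1]
tcp_rot: [1.261, 0.85, -0.155]
contact_force: [-0.0, 0.5, -0.5]
grip_width: 39.9
```

```bash
python3 -c "
from h import *
show();goto([546,-244,72],3);print(rel([0,-30,0]))
d=cams();cv2.imwrite('pics/w5.png',cv2.resize(d['top']['color'][165:285,300:460],None,fx=4,fy=4))"
```

```text
t 12.62 p [ 550.9 -244.8   81.1] q [-0.744  0.493  2.104  1.787  0.385 -1.008] F [-0.   0.5 -0.5] w 39.9
tool x [ 0.652 -0.102 -0.751] y [0.754 0.191 0.629] z [ 0.079 -0.976  0.201] lean deg 41.32
goto L 10.3 rows 3 each(m) [ 0.001 -0.003 -0.001]
[ 3.056 -5.732 29.288]
```

View pics/w5.png

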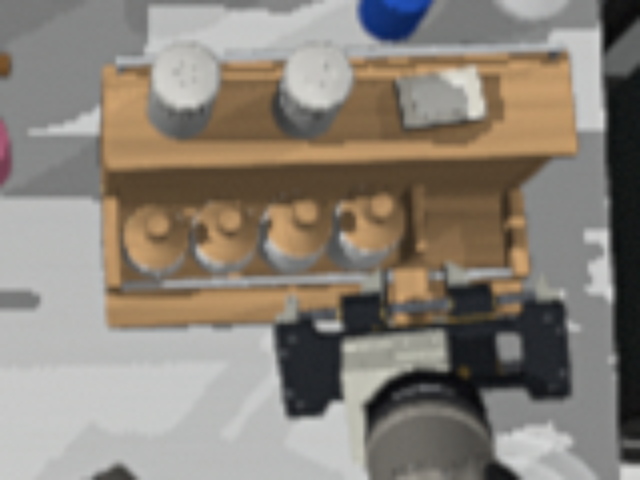

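```bash
python3 -c "
from h import *
print(rel([-7,0,-12])); print(rel(-60*RY)/5)"
```

```text
[  4.45662914 -12.8208154   -2.96059945]
[ 1.62732744 -1.80733399 11.75097227]
```

Call:
send_rows:
  commands:
    - [[0.0025,-0.008,-0.0015,0,0.04],[0.0025,-0.008,-0.0015,0,0.04],[0,0,0,0,0.04]]

```text
time: 12.97
tool_pos: [543.3, -246.8, 73.4]
tcp_rot: [1.255, 0.84, -0.156]
contact_force: [0.1, 0.2, -0.9]
grip_width: 39.7
```

```bash
python3 -c "
from h import *
show()"
```

```text
t 12.97 p [ 543.3 -246.8   73.4] q [-0.764  0.508  2.13   1.876  0.411 -1.125] F [ 0.1  0.2 -0.9] w 39.7
tool x [ 0.659 -0.104 -0.745] y [0.748 0.197 0.634] z [ 0.081 -0.975  0.207] lean deg 41.85
```

Push the stop open (−y).

Call:
send_rows:
  commands:
    - [[0.0016,-0.003,0.0118,0,0.04],[0.0016,-0.003,0.0118,0,0.04],[0.0016,-0.003,0.0118,0,0.04],[0.0016,-0.003,0.0118,0,0.04],[0,0,0,0,0.04]]

```text
time: 13.38
tool_pos: [544.1, -295.0, 79.5]
tcp_rot: [1.253, 0.832, -0.148]
contact_force: [-0.4, 0.0, 0.1]
grip_width: 39.9
```

```bash
python3 -c "
from h import *
show();d=cams();cv2.imwrite('pics/w6.png',cv2.resize(d['top']['color'][165:285,300:460],None,fx=4,fy=4));print(rel(-12*RY))"
```

```text
t 13.38 p [ 544.1 -295.    79.5] q [-0.851  0.526  2.053  1.662  0.453 -0.979] F [-0.4  0.   0.1] w 39.9
tool x [ 0.666 -0.099 -0.74 ] y [0.741 0.205 0.639] z [ 0.089 -0.974  0.21 ] lean deg 42.3
[ 1.598 -1.997 11.724]
```

View pics/w6.png

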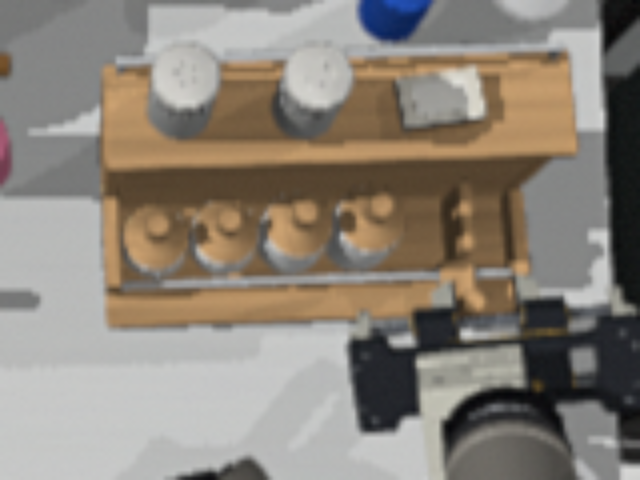

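Call:
send_rows:
  commands:
    - [[0.0016,-0.004,0.0118,0,0.04],[0.0016,-0.004,0.0118,0,0.04],[0.0016,-0.004,0.0085,0,0.04],[0,0,0,0,0.04]]

```text
time: 13.82
tool_pos: [542.3, -323.8, 77.9]
tcp_rot: [1.256, 0.829, -0.138]
contact_force: [0.4, -0.5, 0.1]
grip_width: 39.8
```

```bash
python3 -c "
from h import *
show();d=cams();cv2.imwrite('pics/w7.png',cv2.resize(d['top']['color'][165:285,300:460],None,fx=4,fy=4));print(rel(-12*RY))"
```

```text
t 13.82 p [ 542.3 -323.8   77.9] q [-0.903  0.549  2.007  1.569  0.486 -0.928] F [ 0.4 -0.5  0.1] w 39.8
tool x [ 0.669 -0.093 -0.738] y [0.737 0.21  0.642] z [ 0.095 -0.973  0.209] lean deg 42.48
[ 1.527 -2.054 11.724]
```

View pics/w7.png

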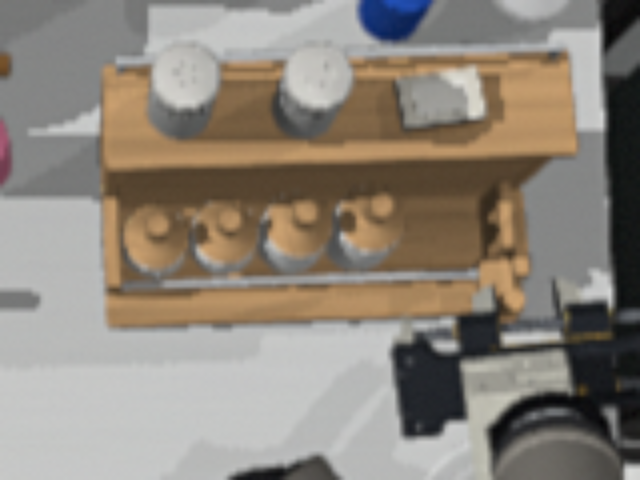

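Call:
send_rows:
  commands:
    - [[0.001,-0.002,0.007,0,0.04],[0,0,0,0,0.04],[0,0,-0.005,0,0.04]]

```text
time: 14.17
tool_pos: [541.9, -323.1, 76.4]
tcp_rot: [1.26, 0.829, -0.132]
contact_force: [-0.6, -0.0, 0.3]
grip_width: 39.9
```

```bash
python3 -c "
from h import *
show()"
```

```text
t 14.17 p [ 541.9 -323.1   76.4] q [-0.905  0.552  2.008  1.569  0.491 -0.932] F [-0.6 -0.   0.3] w 39.9
tool x [ 0.669 -0.089 -0.738] y [0.736 0.211 0.643] z [ 0.099 -0.974  0.206] lean deg 42.48
```

```bash
python3 -c "
from h import *
print(rel([-60,100,330])/9);print(rel([-120,300,120])/9)"
```

```text
[-32.49145702  21.00920635  -3.90693592]
[-21.71320606   5.78276799 -31.0123031 ]
```

Call:
send_rows:
  commands:
    - [[-0.02,0,0,0,0.04],[-0.038,0,0,0,0.04],[-0.038,0,0,0,0.04],[-0.038,0,0,0,0.05]]

```text
time: 14.5
tool_pos: [450.6, -307.8, 171.2]
tcp_rot: [1.271, 0.839, -0.121]
contact_force: [0.7, 0.3, 1.2]
grip_width: 43.1
```

Call:
send_rows:
  commands:
    - [[-0.0325,0.021,-0.004,0,0.05],[-0.0325,0.021,-0.004,0,0.05],[-0.0325,0.021,-0.004,0,0.05],[-0.0325,0.021,-0.004,0,0.05],[-0.0325,0.021,-0.004,0,0.05],[-0.0325,0.021,-0.004,0,0.05],[-0.0325,0.021,-0.004,0,0.05],[-0.0325,0.021,-0.004,0,0.05],[-0.0325,0.021,-0.004,0,0.05]]

```text
time: 15.25
tool_pos: [384.9, -201.8, 515.3]
tcp_rot: [1.266, 0.844, -0.138]
contact_force: [1.6, -0.9, 0.6]
grip_width: 49.8
```

Call:
send_rows:
  commands:
    - [[-0.0215,0.006,-0.031,0,0.05],[-0.0215,0.006,-0.031,0,0.05],[-0.0215,0.006,-0.031,0,0.05],[-0.0215,0.006,-0.031,0,0.05],[-0.0215,0.006,-0.031,0,0.05],[-0.0215,0.006,-0.031,0,0.05],[-0.0215,0.006,-0.031,0,0.05],[-0.0215,0.006,-0.031,0,0.05],[-0.0215,0.006,-0.031,0,0.05]]

```text
time: 16.0
tool_pos: [294.1, 31.1, 609.7]
tcp_rot: [1.253, 0.858, -0.152]
contact_force: [-0.1, 0.2, 0.4]
grip_width: 49.8
```

```bash
python3 -c "
from h import *
show();turn();goto([180,350,720])"
```

```text
t 16.0 p [294.1  31.1 609.7] q [-0.167 -0.528  1.456  0.01   1.5    1.241] F [-0.1  0.2  0.4] w 49.8
tool x [ 0.646 -0.099 -0.757] y [0.758 0.2   0.621] z [ 0.09  -0.975  0.205] lean deg 40.83
turn deg -170.7 x.RY -0.132
goto L 356.2 rows 10 each(m) [-0.019  0.005 -0.03 ]
```

Call:
send_rows:
  commands:
    - [[-0.019,0.005,-0.03,0,0.05],[-0.019,0.005,-0.03,0,0.05],[-0.019,0.005,-0.03,0,0.05],[-0.019,0.005,-0.03,0,0.05],[-0.019,0.005,-0.03,0,0.05],[-0.019,0.005,-0.03,0,0.05],[-0.019,0.005,-0.03,0,0.05],[-0.019,0.005,-0.03,0,0.05],[-0.019,0.005,-0.03,0,0.05],[-0.019,0.005,-0.03,0,0.05]]

```text
time: 16.83
tool_pos: [210.3, 251.9, 685.4]
tcp_rot: [1.255, 0.889, -0.131]
contact_force: [1.1, 0.7, 0.8]
grip_width: 50.1
```

```bash
python3 -c "
from h import *
show();turn();print(rel([0,0,35]))"
```

```text
t 16.83 p [210.3 251.9 685.4] q [ 1.251 -0.108  0.987 -0.743  1.987  2.229] F [1.1 0.7 0.8] w 50.1
tool x [ 0.624 -0.082 -0.777] y [0.773 0.211 0.599] z [ 0.115 -0.974  0.195] lean deg 39.04
turn deg -170.1 x.RY -0.115
[-27.184  20.958   6.84 ]
```

```bash
python3 -c "
from h import *
print(rel([-8,22,30]))"
```

```text
[-30.10784921  16.42692448 -16.48252311]
```

Call:
send_rows:
  commands:
    - [[-0.03,0.0165,-0.0165,0,0.05],[-0.03,0.0165,-0.0165,0,0.05],[-0.03,0.0165,-0.0165,0,0.05],[-0.03,0.0165,-0.0165,0,0.05],[-0.03,0.0165,-0.0165,0,0.05]]

```text
time: 17.25
tool_pos: [192.2, 347.8, 783.4]
tcp_rot: [1.292, 0.912, -0.056]
contact_force: [0.6, 0.6, 1.4]
grip_width: 49.9
```

```bash
python3 -c "
from h import *
show();turn();print(rel([0,0,35]))"
```

```text
t 17.25 p [192.2 347.8 783.4] q [ 1.362  0.323  0.075 -0.996  2.337  1.852] F [0.6 0.6 1.4] w 49.9
tool x [ 0.611 -0.034 -0.791] y [0.775 0.232 0.588] z [ 0.163 -0.972  0.168] lean deg 37.73
turn deg -168.9 x.RY -0.066
[-27.681  20.593   5.89 ]
```

Call:
send_rows:
  commands:
    - [[-0.027,0.0175,-0.008,0,0.05],[-0.027,0.0175,-0.008,0,0.05],[-0.027,0.0175,-0.008,0,0.05]]

```text
time: 17.5
tool_pos: [192.3, 361.7, 787.8]
tcp_rot: [1.321, 0.891, 0.002]
contact_force: [0.4, -0.9, 0.7]
grip_width: 49.9
```

```bash
python3 -c "
from h import *
show();turn();print(rel([0,0,35]))"
```

```text
t 17.5 p [192.3 361.7 787.8] q [ 1.379  0.342  0.038 -0.995  2.316  1.838] F [ 0.4 -0.9  0.7] w 49.9
tool x [ 0.628  0.001 -0.778] y [0.753 0.248 0.609] z [ 0.194 -0.969  0.155] lean deg 38.93
turn deg -167.9 x.RY -0.032
[-27.228  21.31    5.432]
```

Call:
send_rows:
  commands:
    - [[-0.027,0.0175,-0.008,0,0.05],[-0.027,0.0175,-0.008,0,0.05],[-0.027,0.0175,-0.008,0,0.05],[-0.027,0.0175,-0.008,0,0.05],[-0.027,0.0175,-0.008,0,0.05]]

```text
time: 17.92
tool_pos: [179.9, 361.5, 811.7]
tcp_rot: [1.431, 0.833, 0.137]
contact_force: [0.2, -0.3, -0.3]
grip_width: 50.1
```

```bash
python3 -c "
from h import *
show();turn();print(rel([0,0,35]))"
```

```text
t 17.92 p [179.9 361.5 811.7] q [ 1.436  0.307  0.037 -0.996  2.26   1.865] F [ 0.2 -0.3 -0.3] w 50.1
tool x [ 0.666  0.092 -0.74 ] y [0.707 0.239 0.666] z [ 0.238 -0.967  0.094] lean deg 42.27
turn deg -168.3 x.RY 0.057
[-25.901  23.309   3.29 ]
```

Call:
send_rows:
  commands:
    - [[0.03,0,0,4,0.03],[0.03,0,0,4,0.03],[0.03,0,0,4,0.03],[0,0,0,0,0.03]]

```text
time: 18.25
tool_pos: [231.1, 368.6, 759.4]
tcp_rot: [1.638, 0.824, 0.161]
contact_force: [0.6, 1.5, -1.8]
grip_width: 31.2
```

```bash
python3 -c "
from h import *
show();turn();goto([380,0,450]);print(rel([100,-160,-190])/7)"
```

```text
t 18.25 p [231.1 368.6 759.4] q [ 1.287  0.101  0.578 -0.728  1.968  2.3  ] F [ 0.6  1.5 -1.8] w 31.2
tool x [ 0.671  0.109 -0.734] y [0.733 0.052 0.678] z [ 0.112 -0.993 -0.045] lean deg 42.81
turn deg -179.2 x.RY 0.074
goto L 503.7 rows 14 each(m) [ 0.021 -0.009  0.028]
[27.002 -9.111 25.518]
```

Call:
send_rows:
  commands:
    - [[0.021,-0.009,0.028,0,0.03],[0.021,-0.009,0.028,0,0.03],[0.021,-0.009,0.028,0,0.03],[0.021,-0.009,0.028,0,0.03],[0.021,-0.009,0.028,0,0.03],[0.021,-0.009,0.028,0,0.03],[0.021,-0.009,0.028,0,0.03],[0.021,-0.009,0.028,0,0.03],[0.021,-0.009,0.028,0,0.03],[0.021,-0.009,0.028,0,0.03]]

```text
time: 19.08
tool_pos: [328.6, 136.0, 571.7]
tcp_rot: [1.635, 0.789, 0.194]
contact_force: [1.4, 0.2, -0.5]
grip_width: 30.1
```

```bash
python3 -c "
from h import *
show();turn();goto([480,-160,260])"
```

```text
t 19.08 p [328.6 136.  571.7] q [ 0.143 -0.493  1.599  0.038  1.255  1.587] F [ 1.4  0.2 -0.5] w 30.1
tool x [ 0.691  0.136 -0.71 ] y [0.707 0.074 0.703] z [ 0.148 -0.988 -0.045] lean deg 44.79
turn deg -177.9 x.RY 0.099
goto L 455.7 rows 12 each(m) [ 0.024 -0.011  0.027]
```

```bash
python3 -c "
from h import *
print(rel([5,-40,-280])/8)"
```

```text
[ 24.59442636 -24.53308108   6.60550901]
```

Call:
send_rows:
  commands:
    - [[0.0246,-0.0245,0.0066,0,0.03],[0.0246,-0.0245,0.0066,0,0.03],[0.0246,-0.0245,0.0066,0,0.03],[0.0246,-0.0245,0.0066,0,0.03],[0.0246,-0.0245,0.0066,0,0.03],[0.0246,-0.0245,0.0066,0,0.03],[0.0246,-0.0245,0.0066,0,0.03],[0.0246,-0.0245,0.0066,0,0.03]]

```text
time: 19.75
tool_pos: [348.3, 84.2, 314.5]
tcp_rot: [1.569, 0.736, 0.161]
contact_force: [1.7, 1.2, -0.4]
grip_width: 30.2
```

```bash
python3 -c "
from h import *
show();turn();print(rel([-30,0,0]))"
```

```text
t 19.75 p [348.3  84.2 314.5] q [-0.278 -0.544  2.334  0.554  0.642  0.804] F [ 1.7  1.2 -0.4] w 30.2
tool x [ 0.731  0.119 -0.672] y [0.663 0.109 0.741] z [ 0.161 -0.987  0.001] lean deg 47.81
turn deg -175.7 x.RY 0.081
[-21.941 -19.879  -4.841]
```

Call:
send_rows:
  commands:
    - [[0.0,-0.028,-0.005,0,0.03],[0.0,-0.028,-0.005,0,0.03],[-0.01,-0.028,-0.005,0,0.03],[-0.01,-0.028,-0.005,0,0.03]]

```text
time: 20.08
tool_pos: [278.9, 88.2, 250.9]
tcp_rot: [1.537, 0.746, 0.116]
contact_force: [-17.3, 1.3, 31.1]
grip_width: 29.6
```

```bash
python3 -c "
from h import *
show();turn();print(rel([-30,0,0]))"
```

```text
t 20.08 p [278.9  88.2 250.9] q [-0.518 -0.772  2.537  0.667  0.779  0.564] F [-17.3   1.3  31.1] w 29.6
tool x [ 0.729  0.085 -0.679] y [0.67  0.112 0.734] z [ 0.138 -0.99   0.024] lean deg 47.24
turn deg -175.6 x.RY 0.047
[-21.879 -20.103  -4.141]
```

Call:
send_rows:
  commands:
    - [[0.01,0.02,0.003,0,0.03],[0.01,0.02,0.003,0,0.03]]

```text
time: 20.25
tool_pos: [311.9, 81.2, 264.7]
tcp_rot: [1.526, 0.744, 0.09]
contact_force: [-0.4, -1.7, 0.7]
grip_width: 29.9
```

```bash
python3 -c "
from h import *
show();turn()
d=cams();cv2.imwrite('pics/s8.png',d['scene']['color'])"
```

```text
t 20.25 p [311.9  81.2 264.7] q [-0.226 -0.593  2.481  0.493  0.504  0.869] F [-0.4 -1.7  0.7] w 29.9
tool x [ 0.733  0.066 -0.677] y [0.67  0.105 0.735] z [ 0.12  -0.992  0.033] lean deg 47.36
turn deg -176.0 x.RY 0.028
```

View pics/s8.png

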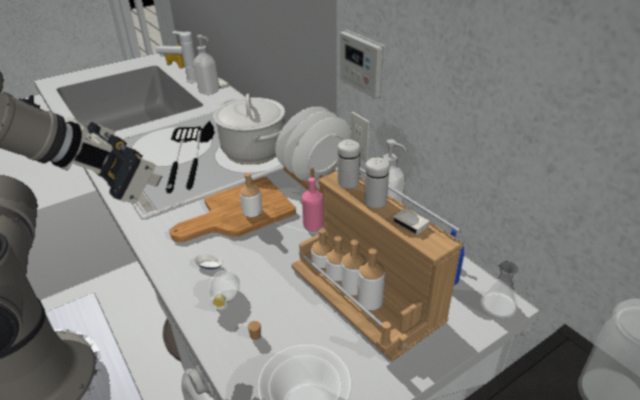

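```bash
python3 -c "
from h import *
goto([505,-165,205],11)"
```

```text
goto L 320.2 rows 11 each(m) [0.0147 0.0051 0.0246]
```

Call:
send_rows:
  commands:
    - [[0.0147,0.0051,0.0246,0.5,0.03],[0.0147,0.0051,0.0246,0.5,0.03],[0.0147,0.0051,0.0246,0.5,0.03],[0.0147,0.0051,0.0246,0.5,0.03],[0.0147,0.0051,0.0246,0.5,0.03],[0.0147,0.0051,0.0246,0.5,0.03],[0.0147,0.0051,0.0246,0,0.03],[0.0147,0.0051,0.0246,0,0.03],[0.0147,0.0051,0.0246,0,0.03]]

```text
time: 21.1
tool_pos: [463.8, -95.5, 235.2]
tcp_rot: [1.511, 0.727, 0.121]
contact_force: [-0.1, 0.6, 0.1]
grip_width: 30.0
```

```bash
python3 -c "
from h import *
show();turn();goto([505,-165,205])"
```

```text
t 21.1 p [463.8 -95.5 235.2] q [-0.798 -0.019  2.299  1.232  0.681 -0.351] F [-0.1  0.6  0.1] w 30.0
tool x [ 0.742  0.09  -0.665] y [0.651 0.14  0.746] z [ 0.16  -0.986  0.045] lean deg 48.35
turn deg -173.9 x.RY 0.052
goto L 86.3 rows 3 each(m) [ 0.015 -0.002  0.025]
```

Call:
send_rows:
  commands:
    - [[0.015,-0.002,0.025,2,0.03],[0.015,-0.002,0.025,2,0.03],[0.015,-0.002,0.025,2,0.03],[0,0,0,0,0.03]]

```text
time: 21.43
tool_pos: [515.4, -176.5, 210.2]
tcp_rot: [1.585, 0.709, 0.119]
contact_force: [-0.1, 0.5, -0.2]
grip_width: 30.1
```

```bash
python3 -c "
from h import *
show();turn();goto([601,-158,112],6)
d=cams();cv2.imwrite('pics/w9.png',cv2.resize(d['top']['color'][165:285,300:460],None,fx=4,fy=4));cv2.imwrite('pics/w9b.png',optics.capture('wrist')['color'])
J=np.array([587.7,-159.4,125]);o,Rm=st();print('jar4 grip in tool',Rm.T@(J-o['tool_pos']))"
```

```text
t 21.43 p [ 515.4 -176.5  210.2] q [-0.864  0.199  2.159  1.322  0.71  -0.435] F [-0.1  0.5 -0.2] w 30.1
tool x [ 0.754  0.09  -0.651] y [0.648 0.063 0.759] z [ 0.109 -0.994 -0.011] lean deg 49.39
turn deg -178.3 x.RY 0.05
goto L 131.5 rows 6 each(m) [ 0.022 -0.003 -0.001]
jar4 grip in tool [113.317 -15.729  -2.837]
```

View pics/w9.png

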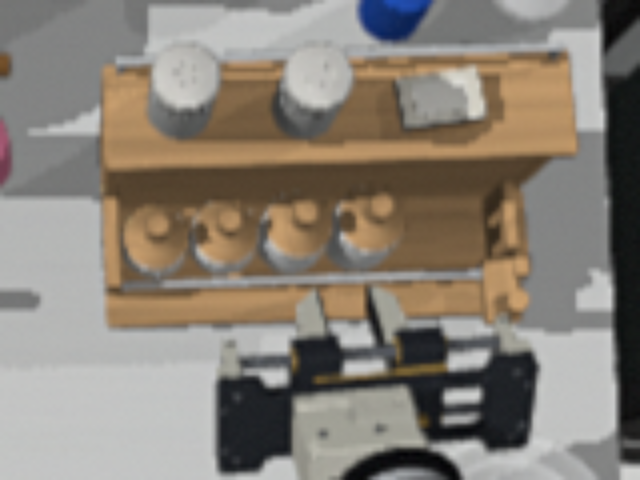

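View pics/w9b.png

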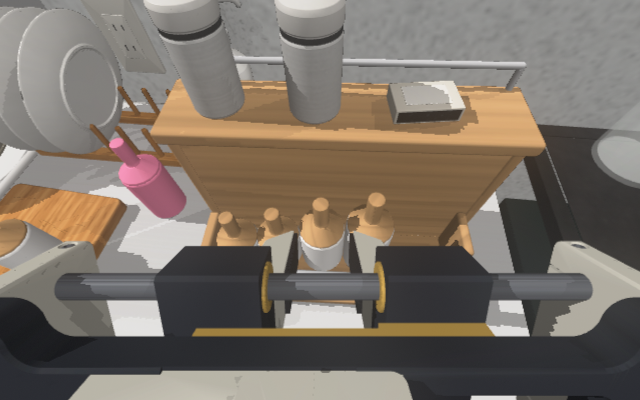

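Call:
send_rows:
  commands:
    - [[0.018,-0.005,-0.001,0,0.03],[0.018,-0.005,-0.001,0,0.03],[0.018,-0.004,0,0,0.03],[0.018,-0.003,0,0,0.03]]

```text
time: 21.92
tool_pos: [558.3, -161.7, 159.2]
tcp_rot: [1.563, 0.697, 0.118]
contact_force: [0.0, -0.1, -0.4]
grip_width: 30.0
```

```bash
cat >> h.py <<'E'
def intool(J):
    o,Rm=st(); print("in tool",(Rm.T@(np.array(J)-o["tool_pos"])).round(1))
E
python3 -c "
from h import *
show();turn();intool([587.7,-159.4,125])
cv2.imwrite('pics/w10.png',optics.capture('wrist')['color'][120:400,120:540])"
```

```text
t 21.92 p [ 558.3 -161.7  159.2] q [-0.751  0.354  2.159  1.61   0.626 -0.706] F [ 0.  -0.1 -0.4] w 30.0
tool x [ 0.762  0.09  -0.642] y [0.636 0.084 0.767] z [ 0.123 -0.992  0.006] lean deg 50.08
turn deg -177.1 x.RY 0.051
in tool [44.6 -7.4  1.2]
```

View pics/w10.png

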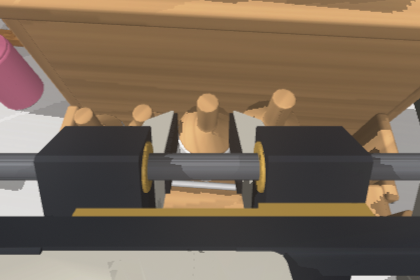

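Call:
send_rows:
  commands:
    - [[0.016,-0.004,0,0,0.03],[0.016,-0.004,0,0,0.03],[0.016,-0.003,0,0,0.03],[0.008,-0.003,0,0,0.03]]

```text
time: 22.3
tool_pos: [595.3, -152.8, 117.3]
tcp_rot: [1.55, 0.687, 0.123]
contact_force: [-0.7, -0.9, 0.2]
grip_width: 29.7
```

```bash
python3 -c "
from h import *
show();turn();intool([587.7,-159.4,125])
cv2.imwrite('pics/w11.png',optics.capture('wrist')['color'][120:400,120:540])
d=cams();cv2.imwrite('pics/s11.png',cv2.resize(d['scene']['color'][190:370,260:480],None,fx=3,fy=3))"
```

```text
t 22.3 p [ 595.3 -152.8  117.3] q [-0.675  0.487  2.125  1.828  0.609 -0.908] F [-0.7 -0.9  0.2] w 29.7
tool x [ 0.767  0.095 -0.634] y [0.627 0.099 0.773] z [ 0.136 -0.991  0.016] lean deg 50.64
turn deg -176.2 x.RY 0.055
in tool [-11.4   0.5   5.6]
```

View pics/w11.png

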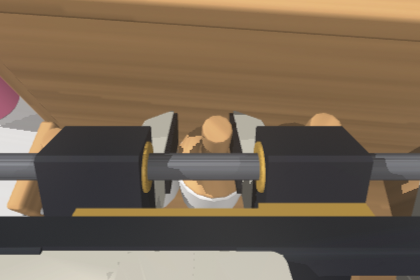

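View pics/s11.png

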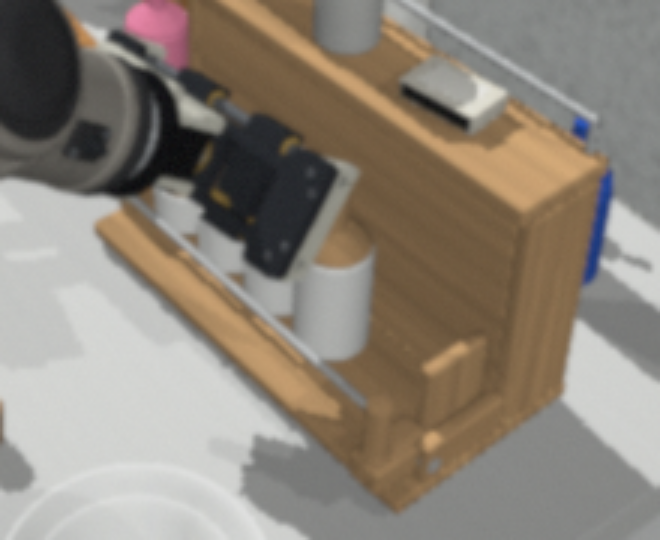

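Call:
send_rows:
  commands:
    - [[0.003,0,0.006,0,0.03],[0.004,0,0,0,0.014],[0,0,0,0,0.008],[0,0,0,0,0.008],[0,0,0,0,0.008]]

```text
time: 22.87
tool_pos: [601.0, -158.9, 117.6]
tcp_rot: [1.545, 0.683, 0.121]
contact_force: [-0.4, 1.0, -2.0]
grip_width: 15.2
```

```bash
python3 -c "
from h import *
show();turn();intool([587.7,-159.4,125])
print(rel(-RY*60)/6)
cv2.imwrite('pics/w12.png',optics.capture('wrist')['color'][120:400,120:540])"
```

```text
t 22.87 p [ 601.  -158.9  117.6] q [-0.678  0.496  2.107  1.818  0.611 -0.901] F [-0.4  1.  -2. ] w 15.2
tool x [ 0.77   0.094 -0.631] y [0.623 0.102 0.775] z [ 0.137 -0.99   0.02 ] lean deg 50.86
turn deg -176.0 x.RY 0.054
in tool [-15.   -2.5  -1.2]
[-0.538 -0.696  9.961]
```

View pics/w12.png

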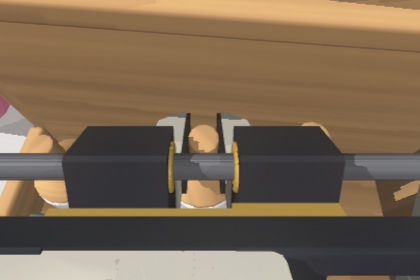

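Call:
send_rows:
  commands:
    - [[-0.0005,-0.001,0.009,0,0.008],[-0.0005,-0.001,0.009,0,0.008],[-0.0005,-0.001,0.009,0,0.008]]

```text
time: 23.17
tool_pos: [601.3, -182.2, 117.4]
tcp_rot: [1.55, 0.681, 0.131]
contact_force: [0.4, 3.2, 3.3]
grip_width: 15.3
```

```bash
python3 -c "
from h import *
show();turn()
print(rel(-RY*9))"
```

```text
t 23.17 p [ 601.3 -182.2  117.4] q [-0.727  0.511  2.073  1.737  0.638 -0.856] F [0.4 3.2 3.3] w 15.3
tool x [ 0.77   0.102 -0.63 ] y [0.621 0.103 0.777] z [ 0.144 -0.989  0.016] lean deg 50.98
turn deg -176.0 x.RY 0.061
[-0.553 -0.633  8.961]
```

Call:
send_rows:
  commands:
    - [[-0.0005,-0.001,0.0095,0,0.008],[-0.0005,-0.001,0.0095,0,0.008],[-0.0005,-0.001,0.0095,0,0.008],[-0.0005,-0.001,0.0095,0,0.008]]

```text
time: 23.5
tool_pos: [602.9, -217.8, 117.5]
tcp_rot: [1.556, 0.677, 0.142]
contact_force: [-0.6, 3.0, 2.4]
grip_width: 14.9
```

```bash
python3 -c "
from h import *
show();turn()
print(rel(-RY*9))
d=cams();cv2.imwrite('pics/t13.png',cv2.resize(d['top']['color'][165:285,300:460],None,fx=4,fy=4));cv2.imwrite('pics/s13.png',cv2.resize(d['scene']['color'][190:370,260:480],None,fx=3,fy=3))"
```

```text
t 23.5 p [ 602.9 -217.8  117.5] q [-0.791  0.536  2.016  1.63   0.678 -0.793] F [-0.6  3.   2.4] w 14.9
tool x [ 0.772  0.11  -0.626] y [0.618 0.103 0.779] z [ 0.15  -0.989  0.011] lean deg 51.22
turn deg -175.9 x.RY 0.07
[-0.63  -0.636  8.955]
```

View pics/t13.png

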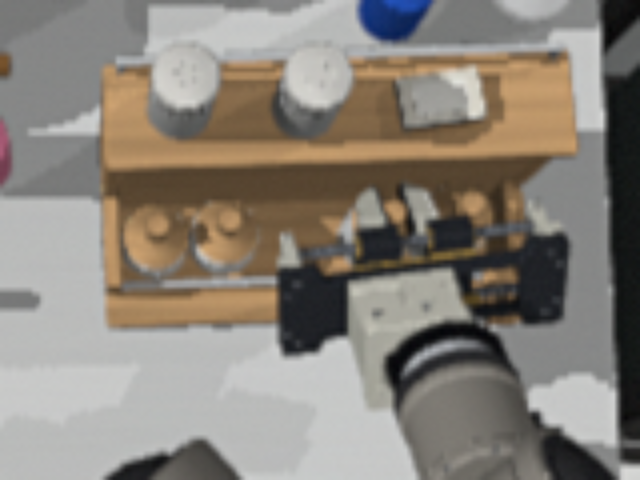

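View pics/s13.png

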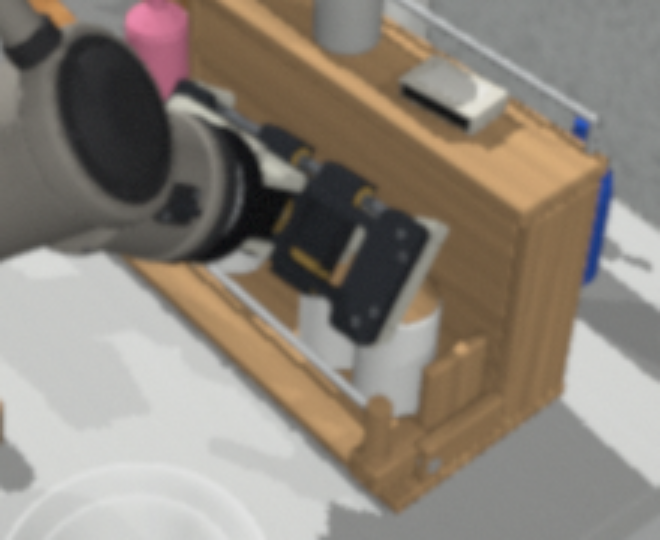

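Call:
send_rows:
  commands:
    - [[-0.0003,-0.0008,0.006,0,0.008],[0,0,0,0,0.008]]

```text
time: 23.77
tool_pos: [603.3, -225.3, 117.6]
tcp_rot: [1.554, 0.676, 0.138]
contact_force: [-0.1, -0.8, -1.0]
grip_width: 15.2
```

Call:
send_rows:
  commands:
    - [[0,0,0,0,0.02],[0,0,0,0,0.028],[0,0,0,0,0.028],[-0.015,0.003,0,0,0.028],[-0.025,0.005,0,0,0.028],[-0.03,0.005,0,0,0.028],[-0.03,0.005,0,0,0.028],[-0.03,0.005,0,0,0.028]]

```text
time: 24.43
tool_pos: [514.5, -232.8, 213.6]
tcp_rot: [1.566, 0.686, 0.151]
contact_force: [-0.4, 0.5, 1.1]
grip_width: 27.7
```

```bash
python3 -c "
from h import *
show();turn()
d=cams();cv2.imwrite('pics/t14.png',cv2.resize(d['top']['color'][165:285,300:460],None,fx=4,fy=4));cv2.imwrite('pics/s14.png',cv2.resize(d['scene']['color'][160:370,230:480],None,fx=3,fy=2.8))
cv2.imwrite('pics/w14.png',optics.capture('wrist')['color'])"
```

```text
t 24.43 p [ 514.5 -232.8  213.6] q [-0.984  0.266  2.07   1.253  0.831 -0.487] F [-0.4  0.5  1.1] w 27.7
tool x [ 0.765  0.116 -0.633] y [0.625 0.1   0.774] z [ 0.153 -0.988  0.004] lean deg 50.71
turn deg -176.1 x.RY 0.076
```

View pics/t14.png

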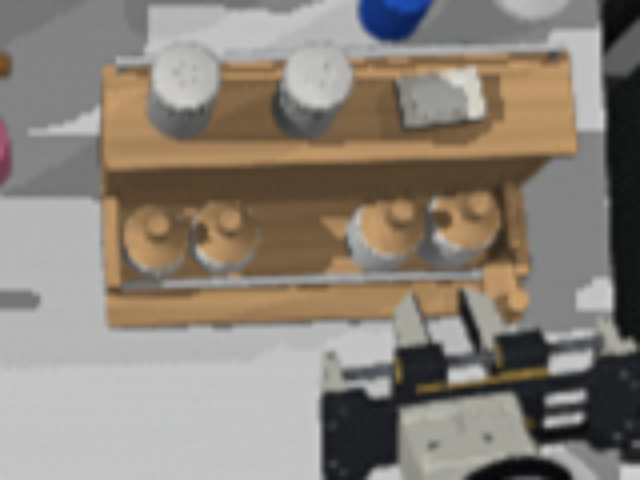

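View pics/w14.png

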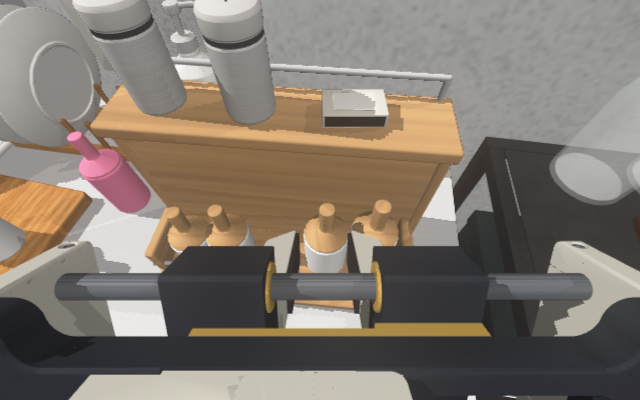

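```bash
python3 -c "
from h import *
goto([450,-60,240],6);goto([470,185,200],13)"
```

```text
goto L 187.9 rows 6 each(m) [-0.0077 -0.0006 -0.0303]
goto L 422.1 rows 13 each(m) [ 0.0017  0.0002 -0.0324]
```

Call:
send_rows:
  commands:
    - [[-0.012,0.003,-0.02,0,0.04],[-0.012,0.003,-0.032,0,0.04],[-0.008,0,-0.032,0,0.04],[-0.006,0,-0.032,0,0.04],[-0.003,-0.001,-0.032,0,0.04],[0.002,0,-0.034,0,0.04],[0.003,0,-0.034,0,0.04],[0.004,0,-0.034,0,0.04],[0.005,0,-0.034,0,0.04]]

```text
time: 25.33
tool_pos: [454.1, 45.3, 228.0]
tcp_rot: [1.567, 0.689, 0.137]
contact_force: [2.0, -0.6, 0.7]
grip_width: 40.0
```

```bash
python3 -c "
from h import *
show();turn();goto([470,180,190])"
```

```text
t 25.33 p [454.1  45.3 228. ] q [-0.314 -0.087  2.425  1.642  0.344 -0.378] F [ 2.  -0.6  0.7] w 40.0
tool x [ 0.764  0.105 -0.636] y [0.63  0.091 0.772] z [ 0.139 -0.99   0.003] lean deg 50.5
turn deg -176.7 x.RY 0.066
goto L 140.8 rows 4 each(m) [ 0.013 -0.002 -0.033]
```

Call:
send_rows:
  commands:
    - [[0.006,0,-0.02,0,0.04],[0.006,0,-0.02,0,0.04],[0.006,0,-0.02,0,0.04]]

```text
time: 25.58
tool_pos: [455.4, 93.6, 210.8]
tcp_rot: [1.586, 0.677, 0.173]
contact_force: [-0.3, -1.3, 0.5]
grip_width: 39.9
```

```bash
python3 -c "
from h import *
show();turn();goto([470,180,190])"
```

```text
t 25.58 p [455.4  93.6 210.8] q [-0.123 -0.015  2.45   2.183  0.282 -0.805] F [-0.3 -1.3  0.5] w 39.9
tool x [ 0.768  0.135 -0.627] y [0.62  0.093 0.779] z [ 0.163 -0.987 -0.012] lean deg 51.2
turn deg -176.5 x.RY 0.094
goto L 90.1 rows 3 each(m) [ 0.012  0.    -0.028]
```

Call:
send_rows:
  commands:
    - [[0.006,0,-0.016,0,0.04],[0.006,0,-0.016,0,0.04],[0.006,0,-0.016,0,0.04]]

```text
time: 25.83
tool_pos: [458.6, 130.4, 195.2]
tcp_rot: [1.592, 0.676, 0.183]
contact_force: [0.8, -0.5, 1.2]
grip_width: 40.1
```

```bash
python3 -c "
from h import *
show();turn();goto([470,180,190])"
```

```text
t 25.83 p [458.6 130.4 195.2] q [ 0.041  0.063  2.449  2.733  0.282 -1.245] F [ 0.8 -0.5  1.2] w 40.1
tool x [ 0.767  0.142 -0.625] y [0.619 0.093 0.78 ] z [ 0.169 -0.985 -0.016] lean deg 51.29
turn deg -176.5 x.RY 0.102
goto L 51.1 rows 2 each(m) [ 0.009  0.004 -0.023]
```

```bash
python3 -c "
from h import *
goto([473,174,173],3)
d=cams()
a=d['top']['color'][190:300,200:330];cv2.imwrite('pics/t15.png',cv2.resize(a,None,fx=5,fy=5,interpolation=cv2.INTER_CUBIC))
print(proj(d['top'],[543,187,128]),proj(d['scene'],[543,187,128]))"
```

```text
goto L 51.0 rows 3 each(m) [ 0.0104 -0.0014 -0.0134]
[250.45916816 230.62307597] [247.75681936 173.70326781]
```

View pics/t15.png

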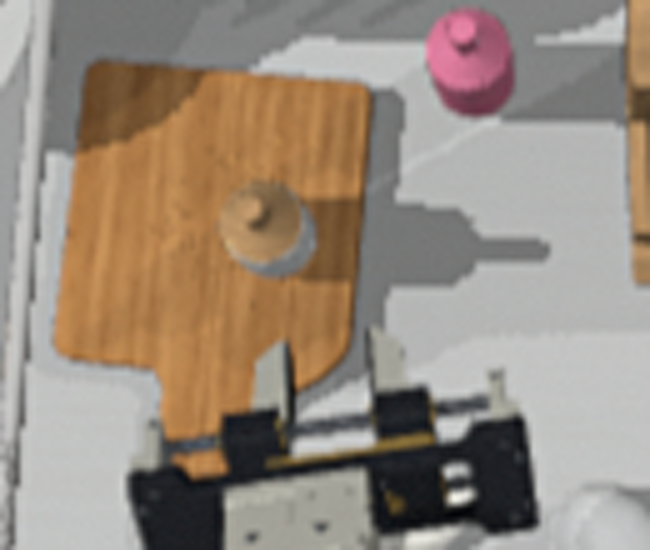

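The loose canister is the white one with a wooden lid on the board, at (251,231) in the top view. The pink bottle (293,203) and the blue one (400,163) are the look-alikes. I'll approach the white one.

Call:
send_rows:
  commands:
    - [[0.0105,-0.0015,-0.0135,0,0.04],[0.0105,-0.0015,-0.0135,0,0.04],[0.0105,-0.0015,-0.0135,0,0.04],[0,0,0,0,0.04]]

```text
time: 26.27
tool_pos: [471.3, 176.5, 169.7]
tcp_rot: [1.59, 0.684, 0.192]
contact_force: [1.1, 0.6, -0.2]
grip_width: 40.0
```

```bash
python3 -c "
from h import *
show();goto([557.6,189.7,104],6)
intool([543,187.4,116])
cv2.imwrite('pics/w16.png',optics.capture('wrist')['color'])"
```

```text
t 26.27 p [471.3 176.5 169.7] q [ 0.219  0.191  2.409  3.203  0.346 -1.592] F [ 1.1  0.6 -0.2] w 40.0
tool x [ 0.761  0.148 -0.632] y [0.623 0.102 0.775] z [ 0.179 -0.984 -0.015] lean deg 50.83
goto L 109.2 rows 6 each(m) [0.018 0.001 0.001]
in tool [90.1  4.2  3. ]
```

View pics/w16.png

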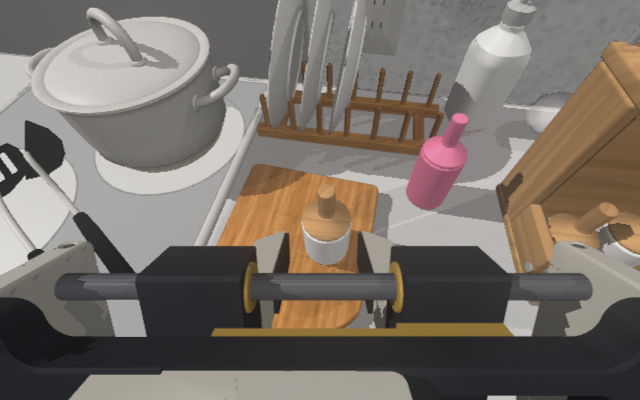

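Call:
send_rows:
  commands:
    - [[0.018,0.001,0.0005,0,0.04],[0.018,0.001,0.0005,0,0.04],[0.018,0.001,0.0005,0,0.04],[0.018,0.001,0.0005,0,0.04],[0.018,0.001,0.0005,0,0.04]]

```text
time: 26.73
tool_pos: [541.6, 188.2, 116.0]
tcp_rot: [1.594, 0.687, 0.206]
contact_force: [-0.1, -0.9, 0.8]
grip_width: 40.2
```

```bash
python3 -c "
from h import *
show();goto([557.6,189.7,104],1)
intool([543,187.4,116])
cv2.imwrite('pics/w17.png',optics.capture('wrist')['color'][120:400,120:540])"
```

```text
t 26.73 p [541.6 188.2 116. ] q [ 0.197  0.428  2.295  3.127  0.466 -1.54 ] F [-0.1 -0.9  0.8] w 40.2
tool x [ 0.757  0.158 -0.634] y [0.625 0.106 0.773] z [ 0.19  -0.982 -0.018] lean deg 50.66
goto L 20.1 rows 1 each(m) [0.02  0.001 0.002]
in tool [0.9 0.8 1.1]
```

View pics/w17.png

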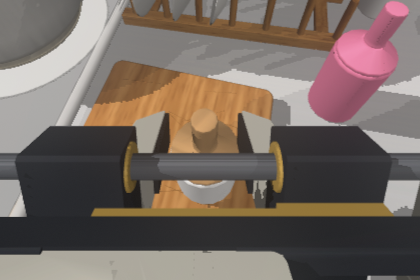

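Call:
send_rows:
  commands:
    - [[0.014,0.0005,0.001,-1.3,0.04],[0.007,0,0.001,0,0.03],[0,0,0,0,0.008],[0,0,0,0,0.008],[0,0,0,0,0.008],[0,0,0,0,0.008]]

```text
time: 27.28
tool_pos: [558.6, 187.2, 101.5]
tcp_rot: [1.576, 0.692, 0.209]
contact_force: [-0.4, 0.1, -1.7]
grip_width: 15.0
```

```bash
python3 -c "
from h import *
show()
intool([543,187.4,116]);print(rel([0,0,10]))"
```

```text
t 27.28 p [558.6 187.2 101.5] q [ 0.182  0.479  2.263  3.097  0.48  -1.543] F [-0.4  0.1 -1.7] w 15.0
tool x [ 0.754  0.16  -0.638] y [0.625 0.127 0.77 ] z [ 0.204 -0.979 -0.004] lean deg 50.38
in tool [-21.    1.5  -3.4]
[-6.377  7.703 -0.038]
```

Call:
send_rows:
  commands:
    - [[-0.006,0.007,0,0,0.008],[-0.016,0.019,0,0,0.008],[-0.018,0.022,0,0,0.008],[-0.018,0.019,0,0,0.008],[-0.018,0.019,0,0,0.008]]

```text
time: 27.7
tool_pos: [544.1, 181.1, 189.7]
tcp_rot: [1.581, 0.649, 0.218]
contact_force: [-1.3, 0.8, -2.5]
grip_width: 15.2
```

```bash
python3 -c "
from h import *
show();goto([545,0,215],8)
d=cams()
cv2.imwrite('pics/s18.png',cv2.resize(d['scene']['color'][100:300,100:400],None,fx=2.5,fy=2.5))"
```

```text
t 27.7 p [544.1 181.1 189.7] q [ 0.163  0.246  2.254  2.985  0.282 -1.443] F [-1.3  0.8 -2.5] w 15.2
tool x [ 0.778  0.172 -0.605] y [0.593 0.12  0.797] z [ 0.21  -0.978 -0.008] lean deg 52.8
goto L 182.9 rows 8 each(m) [-0.006 -0.     0.022]
```

View pics/s18.png

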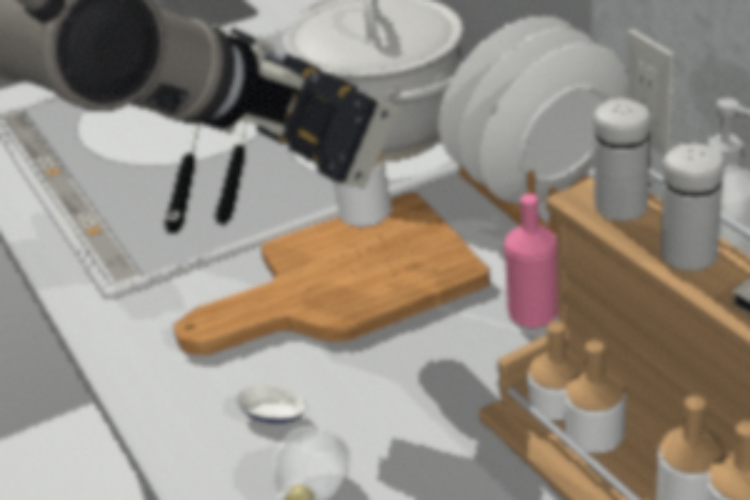

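Call:
send_rows:
  commands:
    - [[0,-0.003,0.018,0,0.008],[-0.003,0,0.02,0,0.008],[-0.005,0,0.022,0,0.008],[-0.005,0,0.022,0,0.008],[-0.005,0,0.022,0,0.008]]

```text
time: 28.22
tool_pos: [546.3, 77.3, 193.7]
tcp_rot: [1.584, 0.659, 0.226]
contact_force: [0.7, 0.8, -2.5]
grip_width: 14.8
```

```bash
python3 -c "
from h import *
show();goto([535,-40,185],6)"
```

```text
t 28.22 p [546.3  77.3 193.7] q [-0.187  0.199  2.294  2.149  0.388 -0.863] F [ 0.7  0.8 -2.5] w 14.8
tool x [ 0.77   0.177 -0.613] y [0.6   0.125 0.79 ] z [ 0.216 -0.976 -0.011] lean deg 52.23
goto L 118.2 rows 6 each(m) [-0.004 -0.005  0.019]
```

```bash
python3 -c "
from h import *
goto([526,-168,168],11)"
```

```text
goto L 247.5 rows 11 each(m) [-0.0039 -0.0057  0.0214]
```

Call:
send_rows:
  commands:
    - [[-0.004,-0.006,0.0215,0,0.008],[-0.004,-0.006,0.0215,0,0.008],[-0.004,-0.006,0.0215,0,0.008],[-0.004,-0.006,0.0215,0,0.008],[-0.004,-0.006,0.0215,0,0.008],[-0.004,-0.006,0.0215,0,0.008],[-0.004,-0.006,0.0215,0,0.008],[-0.004,-0.006,0.0215,0,0.008],[-0.004,-0.006,0.0215,0,0.008]]

```text
time: 28.97
tool_pos: [522.7, -133.0, 162.3]
tcp_rot: [1.594, 0.674, 0.233]
contact_force: [0.3, 0.2, -2.6]
grip_width: 14.6
```

```bash
python3 -c "
from h import *
show();goto([526,-168,168],3)"
```

```text
t 28.97 p [ 522.7 -133.   162.3] q [-0.823  0.322  2.235  1.536  0.748 -0.764] F [ 0.3  0.2 -2.6] w 14.6
tool x [ 0.76   0.181 -0.624] y [0.612 0.122 0.781] z [ 0.217 -0.976 -0.018] lean deg 51.37
goto L 35.6 rows 3 each(m) [-0.003  0.001  0.012]
```

Call:
send_rows:
  commands:
    - [[-0.003,0.001,0.012,-1.2,0.008],[-0.003,0.001,0.012,0,0.008],[-0.003,0.001,0.012,0,0.008],[0,0,0,0,0.008]]

```text
time: 29.3
tool_pos: [524.6, -176.3, 165.6]
tcp_rot: [1.577, 0.68, 0.229]
contact_force: [-0.2, -0.4, -2.3]
grip_width: 14.7
```

```bash
python3 -c "
from h import *
show();print(rel(RX*20))
d=cams();cv2.imwrite('pics/t19.png',cv2.resize(d['top']['color'][165:285,300:460],None,fx=5,fy=5,interpolation=cv2.INTER_CUBIC));cv2.imwrite('pics/s19.png',cv2.resize(d['scene']['color'][180:370,240:480],None,fx=3,fy=3))
cv2.imwrite('pics/w19.png',optics.capture('wrist')['color'])"
```

```text
t 29.3 p [ 524.6 -176.3  165.6] q [-0.896  0.346  2.163  1.426  0.788 -0.712] F [-0.2 -0.4 -2.3] w 14.7
tool x [ 0.757  0.177 -0.629] y [0.614 0.137 0.778] z [ 0.223 -0.975 -0.005] lean deg 51.04
[15.308 12.4    3.45 ]
```

View pics/t19.png

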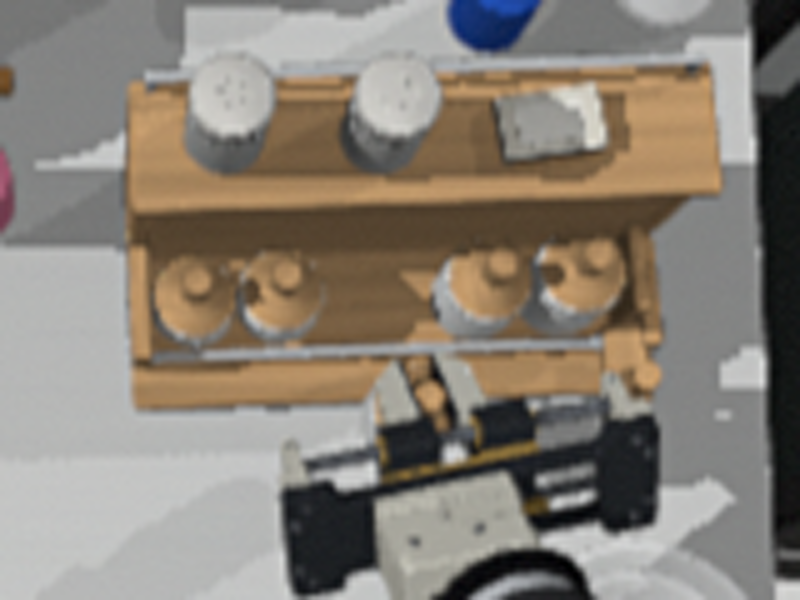

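View pics/s19.png

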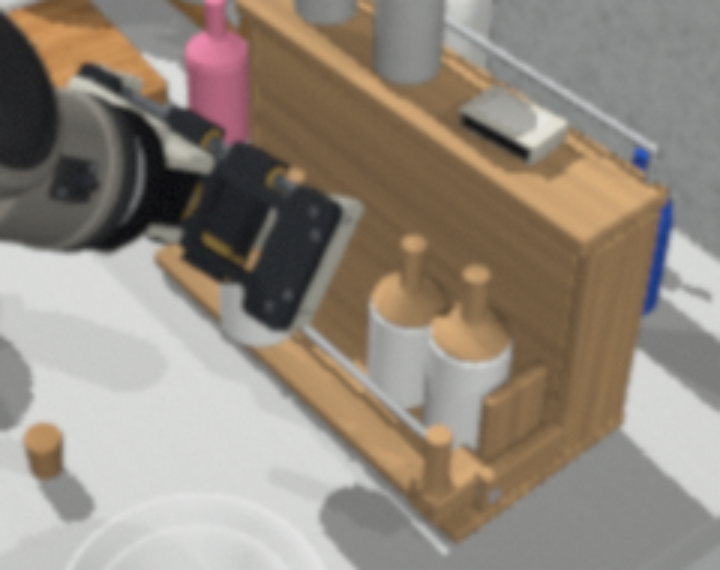

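View pics/w19.png

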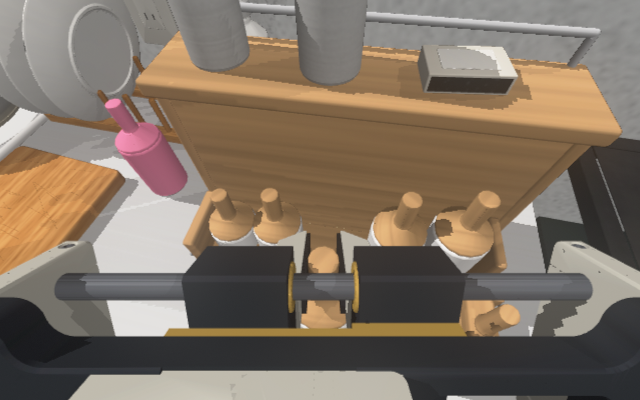

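```bash
python3 -c "
from h import *
d=cams()['top'] if 0 else optics.capture('top')
for n,p,z in [('j1',(200,279),104),('j2',(288,274),116),('j4',(503,265),140),('j5',(599,256),152),('j3',(432,392),190),('post',(648,375),88)]:
  print(n,plane(d,(p[0]/5+300-.4,p[1]/5+165-.4),z))"
```

```text
j1 [581.95218862 -59.58092237 104.        ]
j2 [ 583.67673052 -108.34889175  116.        ]
j4 [ 586.84745501 -224.62515988  140.        ]
j5 [ 590.67745872 -274.92433863  152.        ]
j3 [ 508.67676709 -177.87752297  190.        ]
post [ 535.67780041 -314.36375484   88.        ]
```

```bash
python3 -c "
from h import *
print(rel([76,12,-30])/6)"
```

```text
[13.08362868  4.16403181  0.96122018]
```

Call:
send_rows:
  commands:
    - [[0.013,0.004,-0.001,0,0.008],[0.013,0.004,0,0,0.008],[0.013,0.004,0.001,0,0.008]]

```text
time: 29.75
tool_pos: [560.0, -160.8, 149.4]
tcp_rot: [1.582, 0.681, 0.236]
contact_force: [-0.9, 0.4, -1.8]
grip_width: 15.0
```

```bash
cat >> h.py <<'E'
def axis():
    o,Rm=st(); g=o["tool_pos"]-19*Rm[:,0]; print("jar axis",g[:2].round(1),"foot",(o["tool_pos"][2]-83.5).round(1)); return g
E
python3 -c "
from h import *
show();g=axis();d=np.array([586,-166.5,o])-g if 0 else None
print(rel([586-g[0],-166.5-g[1],-15])/3)"
```

```text
t 29.75 p [ 560.  -160.8  149.4] q [-0.798  0.408  2.125  1.519  0.732 -0.733] F [-0.9  0.4 -1.8] w 15.0
tool x [ 0.755  0.182 -0.63 ] y [0.615 0.137 0.777] z [ 0.227 -0.974 -0.008] lean deg 50.96
jar axis [ 545.6 -164.3] foot 65.9
[13.175  4.288  3.819]
```

Call:
send_rows:
  commands:
    - [[0.0125,0.004,0.005,0,0.008],[0.0125,0.004,0.005,0,0.008],[0.0125,0.004,0.005,0,0.008],[0,0,0,0,0.008]]

```text
time: 30.08
tool_pos: [600.9, -160.2, 132.3]
tcp_rot: [1.586, 0.684, 0.246]
contact_force: [-0.2, -0.2, -2.0]
grip_width: 15.2
```

```bash
python3 -c "
from h import *
show();g=axis()
print(rel([586-g[0],-166.5-g[1],0]),rel([0,0,-10]))
d=cams();cv2.imwrite('pics/t20.png',cv2.resize(d['top']['color'][165:285,300:460],None,fx=5,fy=5,interpolation=cv2.INTER_CUBIC));cv2.imwrite('pics/s20.png',cv2.resize(d['scene']['color'][180:370,240:480],None,fx=3,fy=3))
cv2.imwrite('pics/w20.png',optics.capture('wrist')['color'])"
```

```text
t 30.08 p [ 600.9 -160.2  132.3] q [-0.728  0.486  2.043  1.561  0.696 -0.72 ] F [-0.2 -0.2 -2. ] w 15.2
tool x [ 0.752  0.189 -0.632] y [0.616 0.139 0.775] z [ 0.234 -0.972 -0.012] lean deg 50.83
jar axis [ 586.6 -163.8] foot 48.8
[-0.98  -0.759  2.516] [ 6.316 -7.752  0.121]
```

View pics/t20.png

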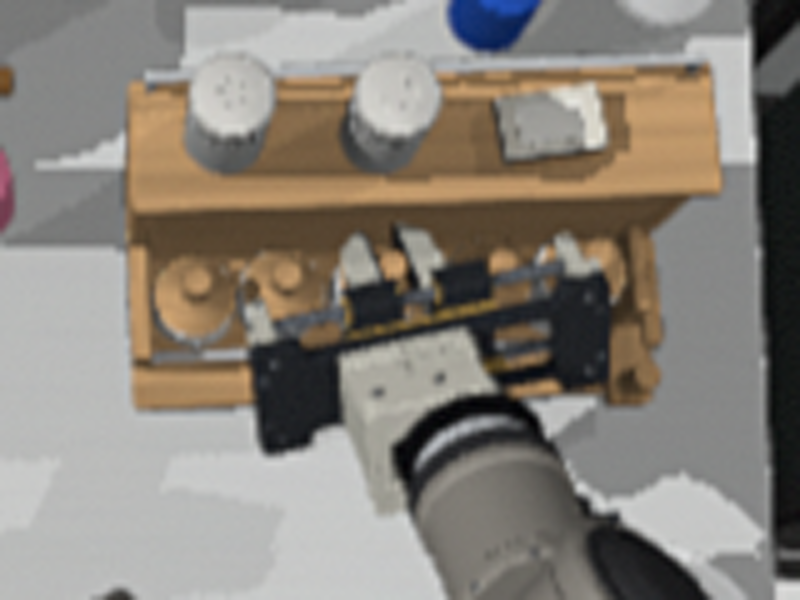

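View pics/s20.png

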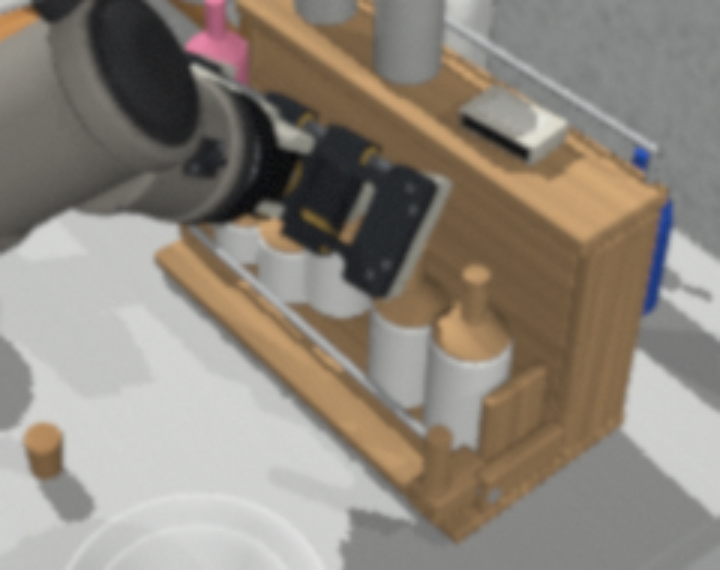

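View pics/w20.png

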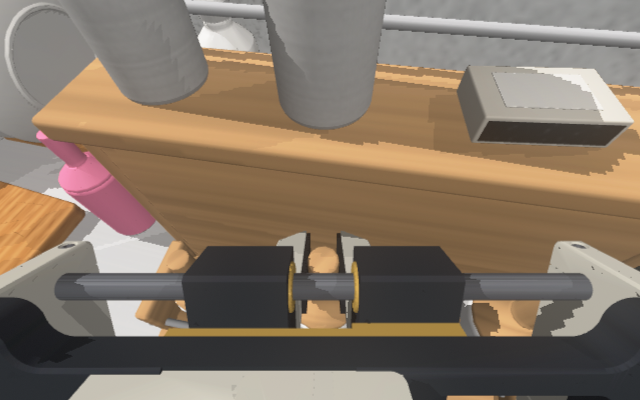

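Call:
send_rows:
  commands:
    - [[0.004,-0.0055,0.002,-0.8,0.008],[0.0044,-0.0055,0.001,0,0.008],[0.0044,-0.0055,0.001,0,0.008]]

```text
time: 30.48
tool_pos: [598.2, -163.1, 113.8]
tcp_rot: [1.57, 0.682, 0.244]
contact_force: [0.5, -0.5, 2.8]
grip_width: 15.2
```

```bash
python3 -c "
from h import *
show();g=axis()
print(rel([586-g[0],-166.5-g[1],0]),rel([0,0,-10]))"
```

```text
t 30.48 p [ 598.2 -163.1  113.8] q [-0.738  0.525  2.059  1.62   0.703 -0.822] F [ 0.5 -0.5  2.8] w 15.2
tool x [ 0.753  0.188 -0.63 ] y [0.611 0.154 0.776] z [ 0.243 -0.97   0.001] lean deg 50.92
jar axis [ 583.9 -166.6] foot 30.3
[1.621 1.316 0.384] [ 6.304 -7.763 -0.008]
```

Call:
send_rows:
  commands:
    - [[0.0026,0.0022,0.0005,0,0.008],[0,0,0,0,0.008]]

```text
time: 30.65
tool_pos: [600.3, -162.5, 113.4]
tcp_rot: [1.572, 0.683, 0.244]
contact_force: [0.1, 0.3, -1.7]
grip_width: 15.4
```

```bash
python3 -c "
from h import *
show();g=axis()"
```

```text
t 30.65 p [ 600.3 -162.5  113.4] q [-0.733  0.527  2.054  1.62   0.699 -0.816] F [ 0.1  0.3 -1.7] w 15.4
tool x [ 0.752  0.188 -0.631] y [0.613 0.152 0.776] z [ 0.241 -0.97  -0.001] lean deg 50.85
jar axis [ 586.1 -166.1] foot 29.9
```

Free-hanging again (−1.7 N). I'll lower the rest.

Call:
send_rows:
  commands:
    - [[0.0042,-0.0045,0,0,0.008],[0.003,-0.0028,0,0,0.008],[0.0015,-0.0012,0,0,0.008],[0,0,0,0,0.008]]

```text
time: 30.98
tool_pos: [601.6, -162.2, 101.9]
tcp_rot: [1.57, 0.682, 0.243]
contact_force: [0.1, -0.5, -0.2]
grip_width: 14.8
```

```bash
python3 -c "
from h import *
show();g=axis()"
```

```text
t 30.98 p [ 601.6 -162.2  101.9] q [-0.73   0.553  2.06   1.663  0.7   -0.868] F [ 0.1 -0.5 -0.2] w 14.8
tool x [ 0.754  0.187 -0.63 ] y [0.612 0.153 0.776] z [ 0.241 -0.971  0.001] lean deg 50.93
jar axis [ 587.2 -165.7] foot 18.4
```

Call:
send_rows:
  commands:
    - [[0.0009,-0.0011,0,0,0.008],[0,0,0,0,0.008]]

```text
time: 31.15
tool_pos: [602.7, -162.5, 102.1]
tcp_rot: [1.568, 0.678, 0.242]
contact_force: [0.0, 0.0, -2.7]
grip_width: 15.2
```

```bash
python3 -c "
from h import *
show();g=axis()
d=cams();cv2.imwrite('pics/s21.png',cv2.resize(d['scene']['color'][180:370,240:480],None,fx=3,fy=3))"
```

```text
t 31.15 p [ 602.7 -162.5  102.1] q [-0.73   0.555  2.059  1.669  0.703 -0.874] F [ 0.   0.  -2.7] w 15.2
tool x [ 0.756  0.186 -0.627] y [0.609 0.153 0.779] z [ 0.241 -0.971  0.002] lean deg 51.14
jar axis [ 588.3 -166.1] foot 18.6
```

View pics/s21.png

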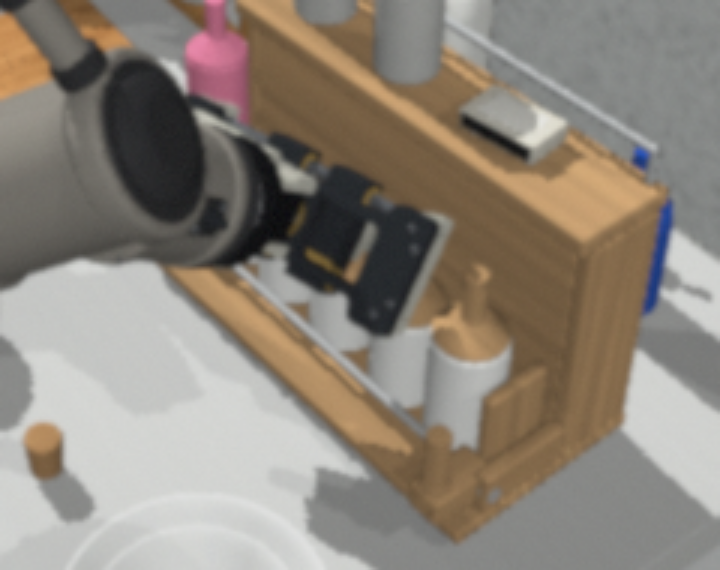

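Call:
send_rows:
  commands:
    - [[0.0014,-0.003,0,0,0.008],[0.001,-0.0015,0,0,0.008],[0,0,0,0,0.008]]

```text
time: 31.5
tool_pos: [604.8, -163.0, 102.3]
tcp_rot: [1.564, 0.667, 0.24]
contact_force: [0.2, -0.8, -1.2]
grip_width: 15.1
```

```bash
python3 -c "
from h import *
show();g=axis()"
```

```text
t 31.5 p [ 604.8 -163.   102.3] q [-0.732  0.561  2.059  1.688  0.713 -0.898] F [ 0.2 -0.8 -1.2] w 15.1
tool x [ 0.763  0.187 -0.618] y [0.599 0.154 0.786] z [ 0.242 -0.97   0.005] lean deg 51.8
jar axis [ 590.3 -166.6] foot 18.8
```

Call:
send_rows:
  commands:
    - [[0,0,0,0,0.02],[0,0,0,0,0.028],[0,0,0,0,0.028],[-0.01,0.002,0,0,0.028],[-0.015,0.003,0,0,0.028],[-0.025,0.003,0,0,0.028],[-0.03,0.003,0,0,0.028],[-0.03,0.003,0,0,0.028]]

```text
time: 32.17
tool_pos: [527.3, -179.0, 178.3]
tcp_rot: [1.574, 0.674, 0.252]
contact_force: [0.7, -1.1, 0.5]
grip_width: 28.3
```

```bash
python3 -c "
from h import *
show()
d=cams();cv2.imwrite('pics/t22.png',cv2.resize(d['top']['color'][165:285,300:460],None,fx=5,fy=5,interpolation=cv2.INTER_CUBIC));cv2.imwrite('pics/s22.png',cv2.resize(d['scene']['color'][180:370,240:480],None,fx=3,fy=3))
cv2.imwrite('pics/w22.png',optics.capture('wrist')['color'])"
```

```text
t 32.17 p [ 527.3 -179.   178.3] q [-0.905  0.331  2.132  1.369  0.819 -0.663] F [ 0.7 -1.1  0.5] w 28.3
tool x [ 0.757  0.195 -0.624] y [0.605 0.152 0.782] z [ 0.247 -0.969 -0.003] lean deg 51.4
```

View pics/t22.png

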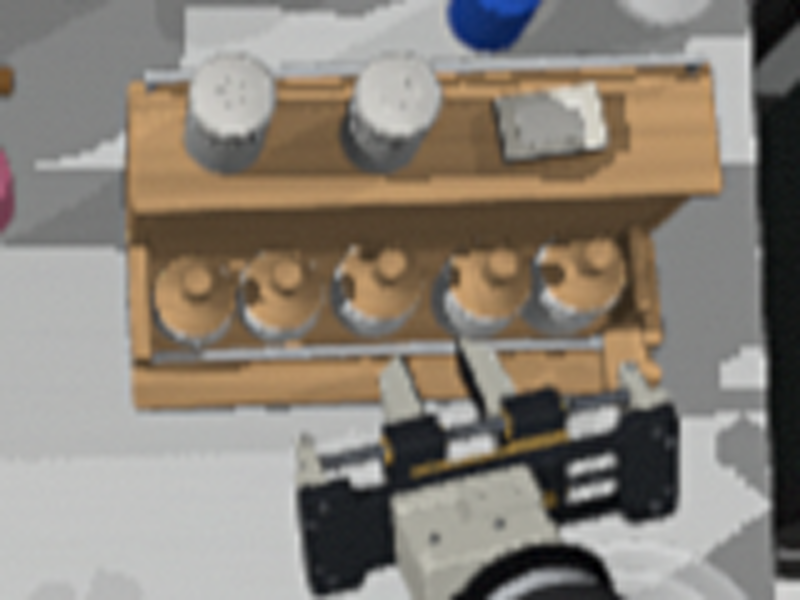

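View pics/w22.png

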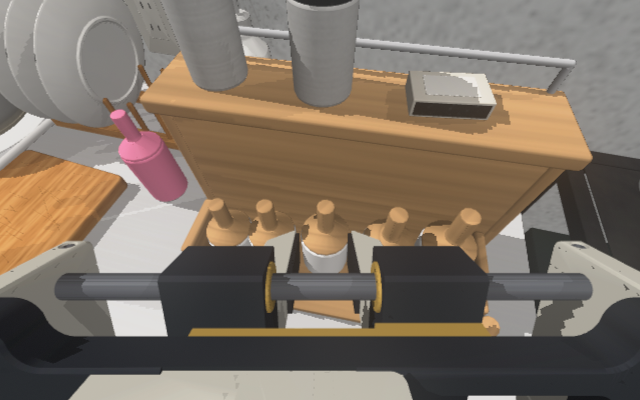

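```bash
python3 -c "
from h import *
c=optics.capture('top')
for p in [(402,300),(454,300),(428,275),(428,325)]: print(plane(c,p,60))
d=cams()
print(tri(d,(304,347),(428,275)))
goto([500,-318,135],6)
a=d['scene']['color'][300:400,220:400];cv2.imwrite('pics/b.png',cv2.resize(a,None,fx=4,fy=4))"
```

```text
[ 367.57465675 -239.10477438   60.        ]
[ 371.08551392 -384.6758955    60.        ]
[ 438.63627674 -314.15319432   60.        ]
[ 301.73869971 -309.72098117   60.        ]
(array([ 411.42596081, -294.37862769,  107.56713952]), [np.float64(14.07042659046909), np.float64(9.194139930977265)])
goto L 147.9 rows 6 each(m) [-0.0037 -0.012   0.0212]
```

View pics/b.png

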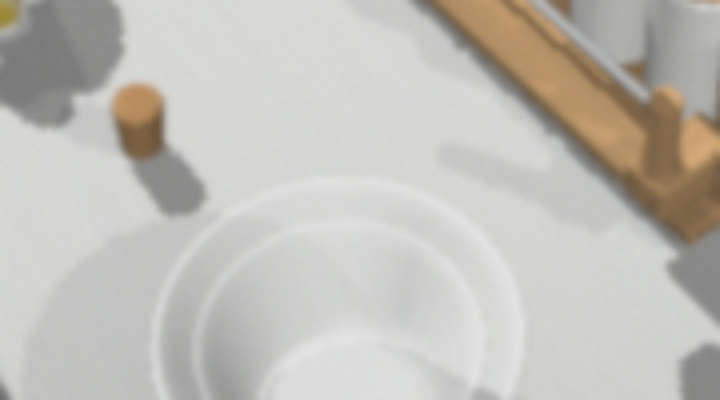

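Call:
send_rows:
  commands:
    - [[-0.004,-0.008,0.0215,0,0.046],[-0.004,-0.01,0.0215,0,0.046],[-0.004,-0.012,0.0215,0,0.046],[-0.003,-0.012,0.0215,0,0.046],[-0.003,-0.012,0.0215,0,0.046],[-0.003,-0.01,0.0215,0,0.046]]

```text
time: 32.97
tool_pos: [508.8, -313.3, 132.7]
tcp_rot: [1.587, 0.674, 0.274]
contact_force: [-0.5, 0.7, 0.8]
grip_width: 46.0
```

```bash
python3 -c "
from h import *
show();goto([500,-322,132],1);goto([548,-312,74],4)
intool([535.7,-314.4,80])
cv2.imwrite('pics/w23.png',optics.capture('wrist')['color'])"
```

```text
t 32.97 p [ 508.8 -313.3  132.7] q [-1.119  0.54   1.93   1.221  0.959 -0.709] F [-0.5  0.7  0.8] w 46.0
tool x [ 0.752  0.212 -0.624] y [0.605 0.153 0.781] z [ 0.261 -0.965 -0.013] lean deg 51.4
goto L 12.4 rows 1 each(m) [-0.008 -0.007  0.006]
goto L 70.6 rows 4 each(m) [ 0.017 -0.005  0.002]
in tool [ 52.9 -25.1   8.8]
```

View pics/w23.png

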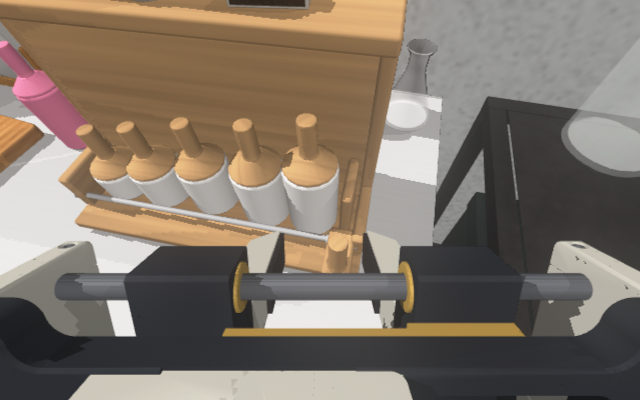

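Call:
send_rows:
  commands:
    - [[0.012,-0.008,0.003,0,0.046],[0.014,-0.007,0.002,0,0.046],[0.014,-0.006,0.001,0,0.046],[0.012,-0.004,0,0,0.046],[0,0,0,0,0.046]]

```text
time: 33.43
tool_pos: [536.9, -317.4, 70.1]
tcp_rot: [1.594, 0.677, 0.273]
contact_force: [-0.9, 0.2, 0.0]
grip_width: 46.1
```

```bash
python3 -c "
from h import *
show();print(rel(RY*8))
intool([535.7,-314.4,80])
d=cams();cv2.imwrite('pics/t24.png',cv2.resize(d['top']['color'][165:285,300:460],None,fx=5,fy=5,interpolation=cv2.INTER_CUBIC));cv2.imwrite('pics/s24.png',cv2.resize(d['scene']['color'][180:370,240:480],None,fx=3,fy=3))"
```

```text
t 33.43 p [ 536.9 -317.4   70.1] q [-1.069  0.681  1.902  1.336  0.895 -0.826] F [-0.9  0.2  0. ] w 46.1
tool x [ 0.751  0.21  -0.627] y [0.609 0.147 0.779] z [ 0.256 -0.967 -0.018] lean deg 51.2
[ 1.366  0.919 -7.829]
in tool [-6.5  7.4 -3.4]
```

View pics/t24.png

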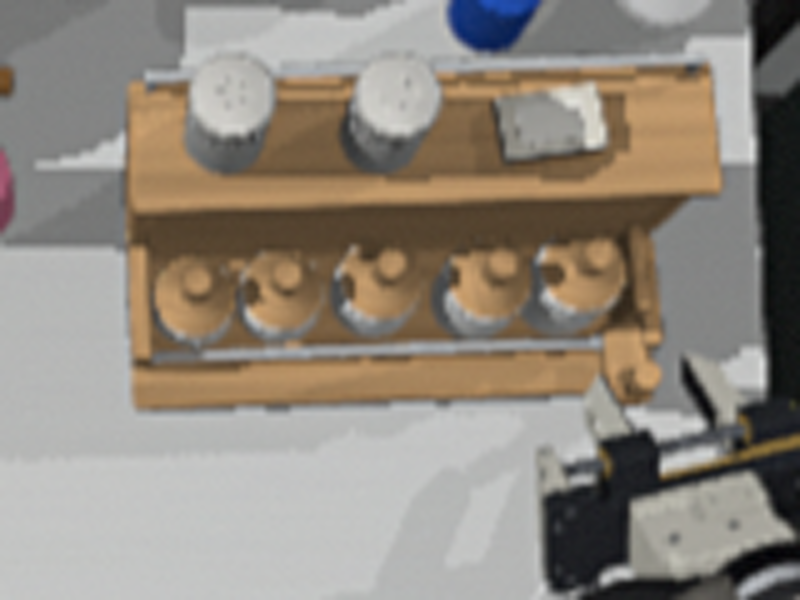

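View pics/s24.png

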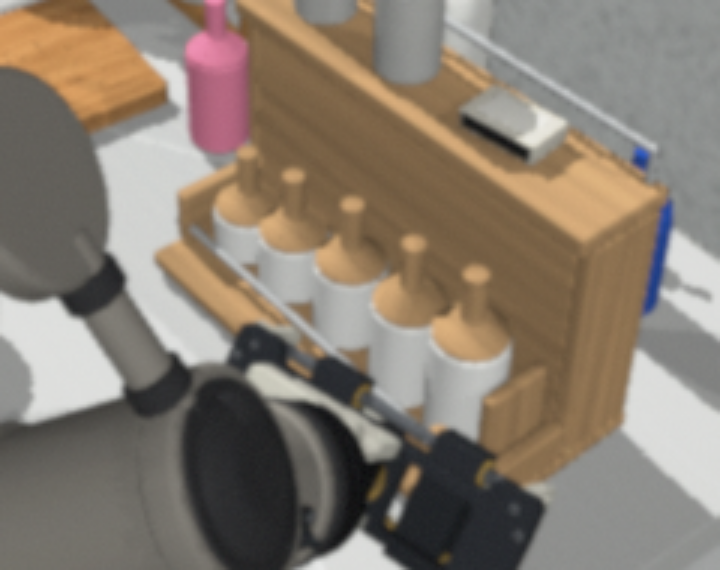

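Call:
send_rows:
  commands:
    - [[0.006,0.004,0.002,0,0.046],[0.0015,0,-0.008,0,0.04],[0.0013,0,-0.008,0,0.04],[0,0,0,0,0.04]]

```text
time: 33.87
tool_pos: [543.1, -301.3, 71.2]
tcp_rot: [1.588, 0.675, 0.269]
contact_force: [-0.3, 0.6, 0.1]
grip_width: 40.0
```

```bash
python3 -c "
from h import *
show();print(rel(RY*8))
intool([535.7,-314.4,80])
d=cams();cv2.imwrite('pics/t25.png',cv2.resize(d['top']['color'][165:285,300:460],None,fx=5,fy=5,interpolation=cv2.INTER_CUBIC))"
```

```text
t 33.87 p [ 543.1 -301.3   71.2] q [-1.041  0.671  1.929  1.375  0.877 -0.849] F [-0.3  0.6  0.1] w 40.0
tool x [ 0.752  0.208 -0.625] y [0.607 0.149 0.78 ] z [ 0.255 -0.967 -0.014] lean deg 51.31
[ 1.345  0.941 -7.83 ]
in tool [-13.8   0.4  10.7]
```

View pics/t25.png

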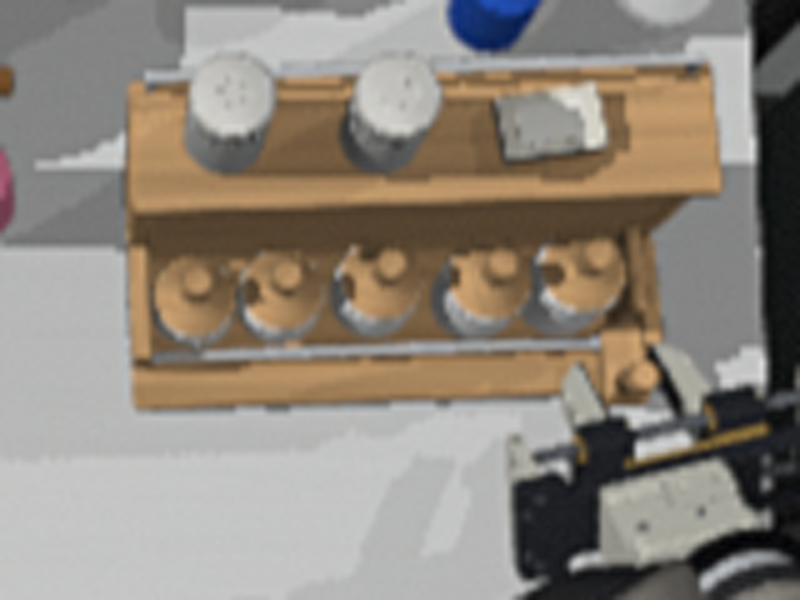

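Call:
send_rows:
  commands:
    - [[0.001,0,-0.006,0,0.04],[0.001,0,-0.006,0,0.04],[0.001,0,-0.005,0,0.04]]

```text
time: 34.22
tool_pos: [542.1, -288.8, 71.5]
tcp_rot: [1.578, 0.674, 0.257]
contact_force: [3.9, -4.8, -0.7]
grip_width: 39.9
```

```bash
python3 -c "
from h import *
show()
d=cams();cv2.imwrite('pics/t26.png',cv2.resize(d['top']['color'][165:285,300:460],None,fx=5,fy=5,interpolation=cv2.INTER_CUBIC))"
```

```text
t 34.22 p [ 542.1 -288.8   71.5] q [-1.028  0.659  1.965  1.417  0.861 -0.889] F [ 3.9 -4.8 -0.7] w 39.9
tool x [ 0.756  0.199 -0.624] y [0.605 0.151 0.781] z [ 0.249 -0.968 -0.006] lean deg 51.4
```

View pics/t26.png

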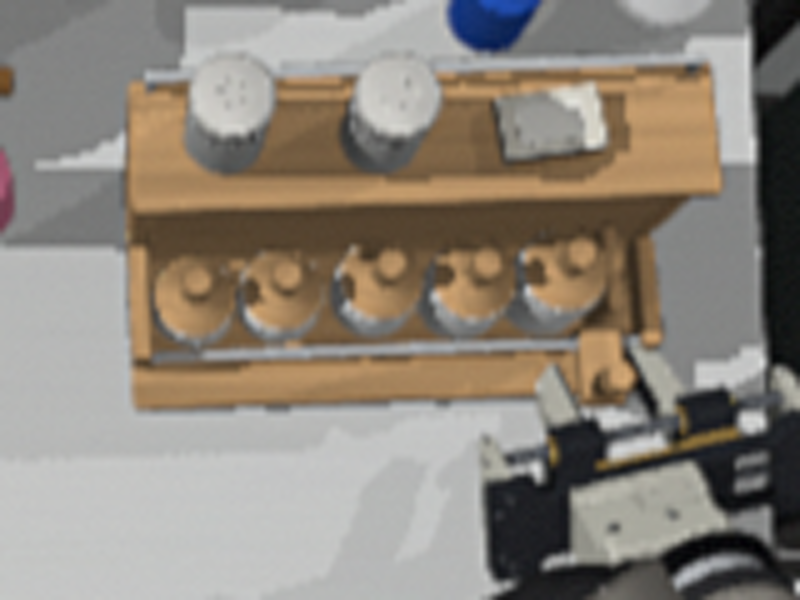

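Call:
send_rows:
  commands:
    - [[0.001,0.0005,-0.005,0,0.04],[0.001,0.0005,-0.005,0,0.04]]

```text
time: 34.48
tool_pos: [541.7, -280.3, 71.4]
tcp_rot: [1.575, 0.674, 0.252]
contact_force: [1.0, -4.8, -1.4]
grip_width: 40.0
```

Call:
send_rows:
  commands:
    - [[0.001,0.0005,-0.004,0,0.04]]

```text
time: 34.57
tool_pos: [541.7, -277.9, 71.4]
tcp_rot: [1.572, 0.675, 0.246]
contact_force: [-2.1, -12.7, 1.2]
grip_width: 40.0
```

Call:
send_rows:
  commands:
    - [[0.001,0.0005,-0.004,0,0.04]]

```text
time: 34.65
tool_pos: [541.9, -277.7, 71.3]
tcp_rot: [1.566, 0.677, 0.236]
contact_force: [-1.1, -16.7, -1.5]
grip_width: 40.1
```

```bash
python3 -c "
from h import *
show()
d=cams();cv2.imwrite('pics/t27.png',cv2.resize(d['top']['color'][165:285,300:460],None,fx=5,fy=5,interpolation=cv2.INTER_CUBIC))"
```

```text
t 34.65 p [ 541.9 -277.7   71.3] q [-1.01   0.647  2.001  1.466  0.837 -0.926] F [ -1.1 -16.7  -1.5] w 40.1
tool x [ 0.758  0.182 -0.626] y [0.608 0.151 0.779] z [ 0.237 -0.972  0.004] lean deg 51.21
```

View pics/t27.png

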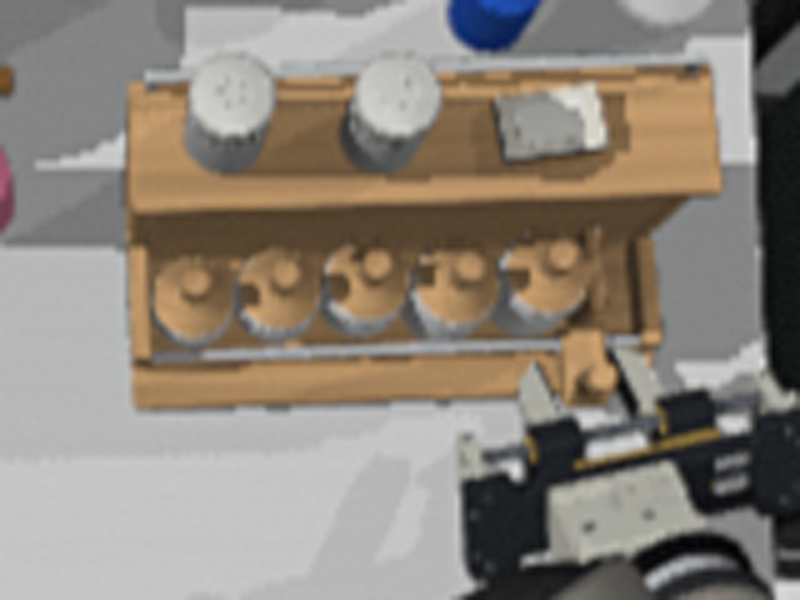

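Call:
send_rows:
  commands:
    - [[0,0,0.003,0,0.04],[-0.001,0,0.004,0,0.046],[-0.015,0,0,0,0.046],[-0.025,0,0,0,0.046],[-0.03,0,0,0,0.046],[-0.03,0,0,0,0.046],[-0.03,0,0,0,0.046],[0,0,0,0,0.046],[0,0,0,0,0.046]]

```text
time: 35.5
tool_pos: [438.5, -303.9, 154.2]
tcp_rot: [1.58, 0.681, 0.255]
contact_force: [0.0, -0.9, -1.4]
grip_width: 46.0
```

```bash
python3 -c "
from h import *
show()
d=cams();cv2.imwrite('pics/t28.png',cv2.resize(d['top']['color'][165:285,300:460],None,fx=5,fy=5,interpolation=cv2.INTER_CUBIC));cv2.imwrite('pics/s28.png',cv2.resize(d['scene']['color'][140:370,220:480],None,fx=2.5,fy=2.5))
cv2.imwrite('pics/w28.png',optics.capture('wrist')['color'])"
```

```text
t 35.5 p [ 438.5 -303.9  154.2] q [-1.257  0.434  2.045  1.146  1.019 -0.756] F [ 0.  -0.9 -1.4] w 46.0
tool x [ 0.752  0.196 -0.629] y [0.611 0.15  0.777] z [ 0.247 -0.969 -0.007] lean deg 51.01
```

View pics/t28.png

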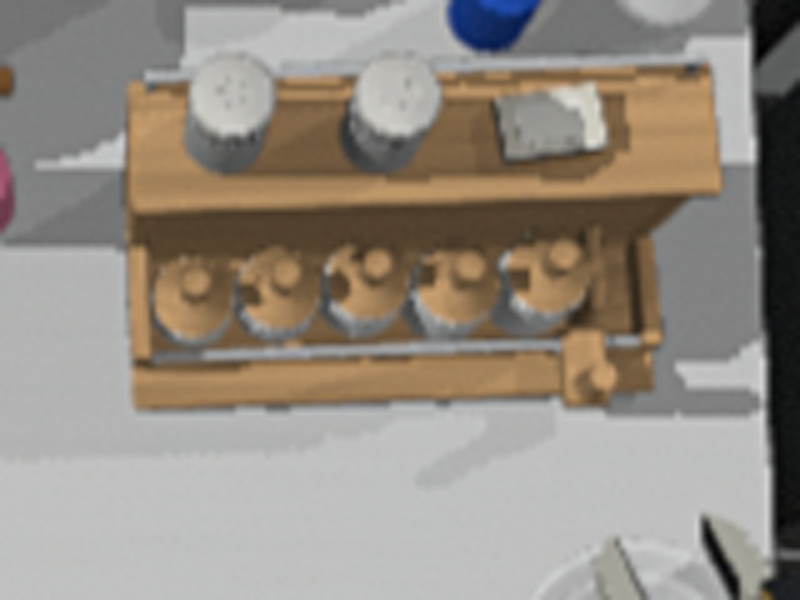

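View pics/s28.png

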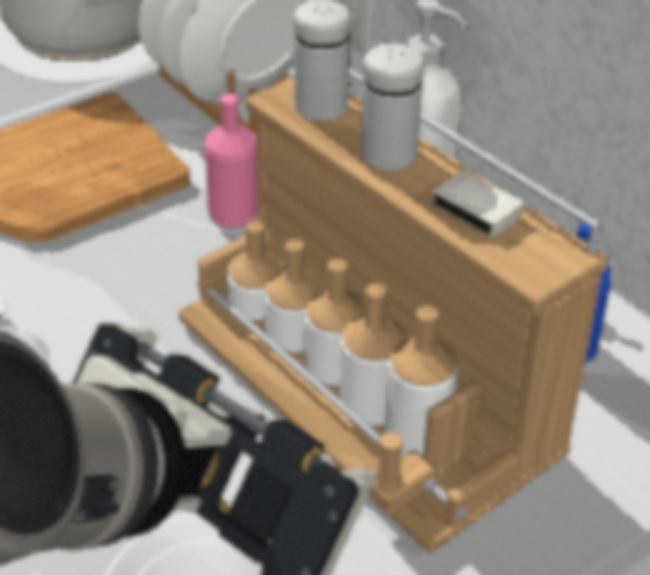

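View pics/w28.png

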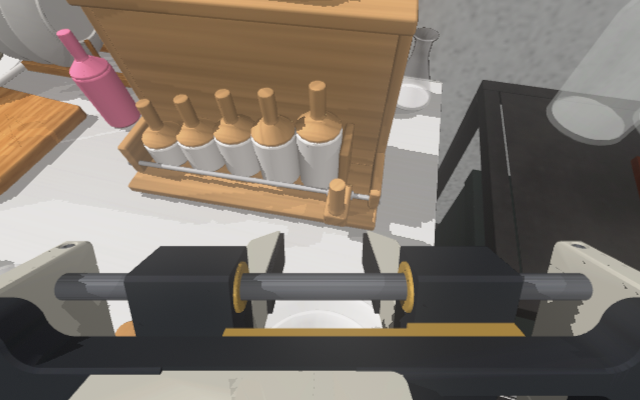

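Call:
send_rows:
  commands:
    - [[-0.02,0.02,0,0,0.046],[-0.02,0.025,0,0,0.046],[-0.015,0.025,0,0,0.046],[0,0,0,0,0.046],[0,0,0,0,0.046]]

```text
time: 36.07
tool_pos: [443.7, -298.7, 240.0]
tcp_rot: [1.6, 0.682, 0.277]
contact_force: [0.4, -0.6, -0.1]
grip_width: 45.8
```

```bash
python3 -c "
from h import *
show()
c=optics.capture('top')
for n,p,z in [('j1',(198,279),104),('j2',(287,274),116),('j3',(378,264),128),('j4',(470,266),140),('j5',(566,254),152),('post',(601,377),88)]:
  print(n,plane(c,(p[0]/5+300-.4,p[1]/5+165-.4),z))
a=cv2.imread('pics/top0.png')[160:205,320:440].astype(int);b=c['color'][160:205,320:440].astype(int);print('tier diff',np.abs(a-b).mean(),(np.abs(a-b).max(2)>25).sum())"
```

```text
t 36.07 p [ 443.7 -298.7  240. ] q [-1.241  0.282  1.945  1.022  1.14  -0.486] F [ 0.4 -0.6 -0.1] w 45.8
tool x [ 0.747  0.212 -0.63 ] y [0.614 0.144 0.776] z [ 0.255 -0.967 -0.023] lean deg 50.94
j1 [581.926 -58.451 104.   ]
j2 [ 583.664 -107.789  116.   ]
j3 [ 588.18 -157.35  128.  ]
j4 [ 585.866 -206.49   140.   ]
j5 [ 591.371 -256.988  152.   ]
post [ 533.914 -287.764   88.   ]
tier diff 2.974506172839506 0
```

Spacing is 49–50 mm throughout, so the five stand close together. The tier image is unchanged and nothing touches the robot.

```bash
python3 -c "
from plant import close_job
print(close_job())"
```

```text
the job is handed in; nothing more can be done
None
```

The canister that was out was the middle one: the row measured as the 86, 98, 122 and 134 mm ones. It is now back in its place and the job is handed in, at 36 s of the 67 s allowed.

**What I did:**
1. Pushed the stop open by its post.
2. Gripped the second-tallest canister and slid it, with the tallest, about 66 mm away from the fixed end.
3. Set the middle canister down in the gap from the front.
4. Pushed the stop back until the row resisted, at about 17 N.

**Last checks:**
- All five stand upright in order of height, at 49 to 50 mm spacing.
- The upper tier with the shakers looks the same as at the start, with no changed pixels.
- The robot is clear of everything.

**What was off:**
- **Lean:** the moves allow no pitch command, so I got the lean by pushing the arm against its reach limits. It ended at about 51° instead of 30 to 40°, without touching the tier.
- **Joint limits:** joint 3 read 0.036 (range from 0.04) and joint 2 once read -0.772 (range from -0.77). These sit at the rounding of the stated limits, so I can't rule out that they count as passing the range.
- **Force readings:** I saw short spikes of 20 and 36 N in free air near those limits, and I think they came from the joint stops. While lowering, the middle canister seemed to brush the rail at a few newtons, so I moved it back before setting it down.

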